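# Pack the mushroom picking kit tray

## Task

Pack the picking kit into the wooden tray: lay the bow cutter in the large rectangular recess, lay the thick felt marker in the narrow channel, set the large mushroom cap up in the round ring and stand the glass jar upright in the square socket, each flat on the floor of its recess. Leave the thin pen, the drink can and the small flat mushroom where they are; the tall jar is best put in last, because the gripper would strike it while reaching into the neighbouring recesses.

Things in the scene. Friction and masses are not known exactly. Their poses are not given: they have to be found in the camera images.
- cutter: Yellow bow cutter lying flat, 70 x 186 x 17 mm (x, y, z). Origin: centre of its underside, z up. Thick bow along its -x side, thin straight blade along +x (x = 27 mm). Grip the bow: at y = +15 mm its middle is at x = -25 mm; it runs along y there, about 17 mm wide and high. 50 to 110 g. Either way round is right in the recess.
- marker: Thick felt marker, white barrel with a dark cap, 19 x 132 x 20 mm, lying flat along its y axis. Origin: centre of its underside. Grip it across the middle, along its x axis. Either way round is right.
- jar: Upright clear glass jar with a white lid, 44 mm across and 109 mm tall, standing on the table. Origin: centre of its underside, z up. 44 mm wide at mid height.
- big_mushroom: Large brown mushroom cap lying cap up, 65 x 60 x 44 mm (its x, y, z). Origin: centre of its underside, z up. Grip across its y axis (60 mm), with the fingertips 5 to 12 mm above what it stands on. Under 30 g. It must stay cap up, any yaw.
- marker_insert: Fixed white plate with grey walls, 216 x 94 mm (x, y), one of 3 side by side in a tray (rim 20 mm above the table). Origin: centre of its underside, 6 mm above the table; recess floor 6 mm above the origin. Channel for the marker along x, centred: 148 x 32 mm inside, walls to 18 mm above the origin; no side walls within 32 mm of the middle, room for fingers.
- cutter_insert: Fixed white plate with grey walls, 216 x 94 mm (x, y), one of 3 side by side in a tray (rim 20 mm above the table). Origin: centre of its underside, 6 mm above the table; recess floor 6 mm above the origin. Large recess for the cutter (tool along x), centred: 204 x 86 mm inside, lips to 18 mm above the origin; no side lips within 45 mm of the middle, room for fingers.
- jar_insert: Fixed white plate with grey walls, 216 x 94 mm (x, y), one of 3 side by side in a tray (rim 20 mm above the table). Origin: centre of its underside, 6 mm above the table; recess floor 6 mm above the origin. At x +55, y 0 mm a square socket for the jar, 60 mm wide inside, walls to 18 mm above the origin. At x -52, y 0 mm a round ring for the mushroom, 78 mm inside, top 12 mm above the origin.
- pen: Thin light pen, 11 x 145 x 9 mm, lying along its y axis near the marker and the cutter. Origin: centre of its underside. Does not belong: leave it.
- can: Printed drink can, 53 mm across and 134 mm tall, standing. Origin: centre of its underside. Does not belong: leave it.
- small_mushroom: Small flat brown mushroom cap, 45 x 49 x 20 mm. Origin: centre of its underside. Does not belong: leave it.
Things that resemble listed ones, but are neither listed nor needed, are in the scene too. Of the things like the big_mushroom, leave any that is black; of the rest the larger one is meant.

How it is judged:
By the outcome, as a careful person would: the job done as asked, in the order asked, and still so for the second after the job is handed in, with the robot touching nothing.
It also fails if it takes over 115 s, if anything falls off the work surface, if the arm or the gripper's body presses on something with over 40 N, if the wrist force passes 120 N, or if a joint passes its speed limit or range.

## Robot

A 6-joint arm with a two-finger parallel gripper is mounted at the origin on the work surface; the furniture and walls round the work are solid. World frame = base frame: x ahead of the robot, y to its left, z up, the work surface at z = 0. Lengths are in m, angles in rad, forces in N, time in s.
With the tool pointing down it reaches from about 0.35 to 0.775 m from the base axis. Payload 5.5 kg.
Tool frame: the origin (TCP) lies on the centre line of the jaws, within the pads' length; the fingertips stand 11 mm ahead of it and the grasp point (between the pads) lies 8 mm behind it (env.tip_extent is the distance from the TCP to the fingertips, in m); z points along the fingers, y is the line along which they close (so a half turn about z gives the same grasp; the last joint's range is limited). The gripper opens to 85 mm and grips with 20 to 120 N. Pads are 22 mm wide; open, the fingers measure 114 mm over their backs; the gripper's body (76 mm by 85 mm) begins 54 mm behind the grasp point. The pads swing forward as they close: fully open they stand 13 mm farther back than shut.
Start: joints at [1.184, 0.313, 0.046, 1.304, 0, 1.431], TCP at [0.14, 0.558, 0.242] pointing down, gripper open.
Joint ranges: [-2.76, 2.76], [-0.86, 1.69], [-1.03, 1.26], [-2.2, 2.34], [-1.47, 1.5], [-3.14, 3.14]. Speed limits (rad/s): [2.57, 2.57, 3.14, 3.14, 3.14, 3.14].

## Interface

Orientations are given as a unit quaternion [w, x, y, z].
In Python, from workcell import env gives the robot as it stands.
- The arm moves only by the shell command python3 -m jog 'ROWS' [FORCE]. ROWS is JSON, a list of rows, each a list of 5 numbers: the gripper's target within -1 to 1 (shut at 1, half-way at 0, fully open at -1), then the shift along the tool's x, y, z in m, then the turn about the tool's z in degrees. In form: [[fingers, tx, ty, tz, turn], ...]. A call has 1 to 5 rows; each row shifts and turns the commanded pose from where the row before left it, along the tool's axes as they then stand; what a row does not reach is not made up. A row lasts 1/12 s, in which the tool goes at most 41.7 mm and 7.16 degrees, less where a joint would pass 70% of its speed; a pose out of reach is approached as far as the arm can. A call is refused whole if a number of a shift passes 0.0417 or a number of a turn 7.16, either way. A call with a gripper value outside its range is refused whole. The fingers move at their own pace and stop on an object; FORCE is the grip in N (left out, the last holds). Time passes only in rows, so rows that do not move let the fingers close. It gives the time, the measured TCP pose, the force, the opening and the grip force at its end, in the units of the state.
- env.get_state(): the state, without advancing time (a new reading comes with each control period).
- env.read_camera(name): name is "scene" or "top" or "wrist"; returns a dict with "img" (400x640x3 uint8, red, green, blue), "fov_y" (degrees; the focal length in pixels is half the picture's height over the tangent of half this angle, whatever the lens; pixels are square), "cx", "cy" (the principal point, pixels), "T" (4x4, takes a point from camera to world coordinates). Camera axes: x right, y up, looking along -z (the intrinsics and any distortion apply to the point x, -y, -z); pixel columns grow to the right and rows downward; lengths in m; the calibration is good to about 2 mm. A picture is of the moment at which its call begins. There is no depth.
- env.hand_in(): hands the job in; it is judged then, once.
The state is a dict: "clock": time; "joint_pos": joint angles; "qvel": joint speeds; "tau": joint torques, N m; "tcp_pos": TCP position; "orientation": TCP orientation; "wrist_force": force on the tool from outside, world axes, zero at the start; "ft_torque": the same for the moment, N m; "finger_gap": finger opening in m; "grip_force": force on a finger pad.
Only numpy, scipy, OpenCV 4.12 (cv2) and the standard library are available. Lean on these libraries where they do the work, as an engineer would, in place of code of your own. Each camera call takes 0.05 s, during which the arm holds its last target. There are 200 camera calls.

## Working session

There is one attempt and no reset: what is moved stays moved. The work goes in short steps, Python scripts to look and compute and a shell command to move; the robot and the scene stay as the last step left them, time stands still between calls to the robot, and variables do not carry over. Pictures are saved under pics/ and viewed, at most 14 in all, crops included, and the job is handed in when it is done.

```bash
ls; mkdir -p pics; python3 - <<'E'
from workcell import env
import cv2
for n in("top","scene"):
    r=env.read_camera(n); cv2.imwrite(f"pics/{n}0.png",r["img"][:,:,::-1]); print(n,r["fov_y"],r["cx"],r["cy"],r["T"],[k for k in r])
print(env.get_state(), env.tip_extent)
E
```

```text
pics
top 45.926738350435215 321.83882373903646 206.8946114791612 [[-0.02680555  0.99706454 -0.07172006  0.32600039]
 [-0.99948668 -0.02799159 -0.01558326 -0.05860267]
 [-0.01754507  0.07126553  0.99730306  1.34213172]
 [ 0.          0.          0.          1.        ]] ['img', 'fov_y', 'cx', 'cy', 'T']
scene 54.21633227404102 319.89818860757333 203.16875831294766 [[ 0.86357123  0.30973827 -0.39787804 -0.05890866]
 [-0.50411152  0.54723394 -0.66813666 -0.86101667]
 [ 0.01078487  0.7775585   0.62871812  0.83856089]
 [ 0.          0.          0.          1.        ]] ['img', 'fov_y', 'cx', 'cy', 'T']
{'clock': 0.1, 'joint_pos': array([ 1.18438723e+00,  3.13959604e-01,  4.50846721e-02,  1.30360403e+00,
       -3.86024443e-05,  1.43120285e+00]), 'qvel': array([ 0.00132223, -0.00153131,  0.0037427 , -0.00127276,  0.0004402 ,
       -0.0009438 ]), 'tau': array([ 2.23644718e-03, -4.81724346e+01,  2.99245030e+01,  1.27137074e-02,
       -1.60991858e-04, -3.76708424e-07]), 'tcp_pos': array([0.14033012, 0.55715531, 0.24147528]), 'orientation': array([-2.00088144e-04,  1.23094748e-01,  9.92394566e-01, -8.17406345e-04]), 'wrist_force': array([0.55331583, 0.64724129, 0.70402244]), 'ft_torque': array([-0.05154066, -0.02455594, -0.04499179]), 'grip_force': 0.0, 'finger_gap': 0.08557228180670833} 0.011
```

View pics/top0.png

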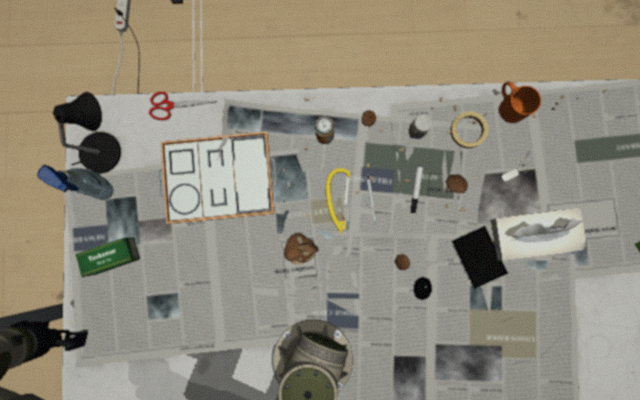

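View pics/scene0.png

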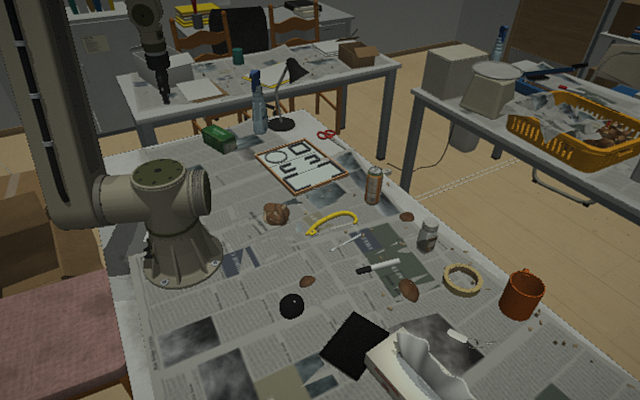

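The top view shows the tray at (217,177): square and ring on the left, channel in the middle, cutter recess on the right. The cutter is at (338,200), pen (371,198), marker (416,190), jar (420,125) and can (324,125). Brown lumps are at (300,248), (457,183), (403,261) and (369,117), with a black one at (423,288). I'll enlarge those candidates next.

```bash
cat >h.py <<'E'
import numpy as np, cv2
from workcell import env
def cam(n):
    r=env.read_camera(n); r["f"]=200/np.tan(np.radians(r["fov_y"]/2)); return r
def ray(r,u,v):
    d=np.array([(u-r["cx"])/r["f"],-(v-r["cy"])/r["f"],-1.]); T=np.array(r["T"]); return T[:3,3],T[:3,:3]@d
def pt(r,u,v,z):
    o,d=ray(r,u,v); return o+d*(z-o[2])/d[2]
def pix(r,p):
    T=np.array(r["T"]); q=T[:3,:3].T@(np.array(p)-T[:3,3]); return r["cx"]-r["f"]*q[0]/q[2], r["cy"]+r["f"]*q[1]/q[2]
def rect(r,c,z):
    P=np.array([pt(r,u,v,z)[:2] for u,v in c.reshape(-1,2)],np.float32)
    return cv2.minAreaRect(P*1000)
E
python3 - <<'E'
from h import *
t=cam("top"); s=cam("scene")
a=t["img"][...,::-1]; b=s["img"][...,::-1]
z=lambda i,u,v,w=40,k=260:cv2.resize(i[v-w//2:v+w//2,u-w//2:u+w//2],(k,k),interpolation=cv2.INTER_CUBIC)
R1=np.hstack([z(a,300,248),z(a,457,183),z(a,403,261)]);R2=np.hstack([z(b,277,213),z(b,408,290),z(b,307,281)])
cv2.imwrite("pics/m.png",np.vstack([R1,R2]))
print([pt(t,u,v,0.02).round(3) for u,v in[(300,248),(457,183),(403,261),(369,117),(423,288),(416,190),(338,200),(371,198)]])
print([pt(s,u,v,0.02).round(3) for u,v in[(277,213),(408,290),(307,281),(406,217)]])
print("jar",pt(t,420,125,.05),"can",pt(t,324,125,.06))
for n,uv in dict(tl=(162,141),tr=(269,133),br=(273,213),bl=(166,223)).items(): print(n,pt(t,*uv,0.02))
hsv=cv2.cvtColor(t["img"],cv2.COLOR_RGB2HSV)
for n,u,v,lo,hi,zz in[("cutter",338,200,(20,120,90),(35,255,255),.01),("A",300,248,(0,70,20),(20,255,200),.01),("B",457,183,(0,70,20),(20,255,200),.01),("C",403,261,(0,70,20),(20,255,200),.01),("D",369,117,(0,70,20),(20,255,200),.01)]:
    m=cv2.inRange(hsv,lo,hi); k=np.zeros_like(m); k[v-45:v+45,u-25:u+25]=255; m&=k
    cs,_=cv2.findContours(m,0,1); c=max(cs,key=cv2.contourArea); print(n,c.reshape(-1,2).mean(0),rect(t,c,zz))
E
```

```text
[array([0.308, 0.026, 0.02 ]), array([ 0.478, -0.419,  0.02 ]), array([ 0.264, -0.259,  0.02 ]), array([ 0.673, -0.179,  0.02 ]), array([ 0.189, -0.311,  0.02 ]), array([ 0.461, -0.303,  0.02 ]), array([ 0.439, -0.084,  0.02 ]), array([ 0.442, -0.177,  0.02 ])]
[array([0.313, 0.033, 0.02 ]), array([ 0.478, -0.418,  0.02 ]), array([ 0.262, -0.26 ,  0.02 ]), array([ 0.664, -0.188,  0.02 ])]
jar [ 0.63856583 -0.31626268  0.05      ] can [ 0.64436673 -0.0505972   0.06      ]
tl [0.62236752 0.41309157 0.02      ]
tr [0.6360723  0.10675154 0.02      ]
br [0.40773282 0.09977864 0.02      ]
bl [0.38791999 0.40234727 0.02      ]
cutter [334.2654321  195.48148148] ((443.23681640625, -78.32466888427734), (63.499481201171875, 178.91180419921875), 83.78092193603516)
A [299.25581395 248.63953488] ((303.0658264160156, 27.897438049316406), (86.535888671875, 80.3603515625), 59.5009651184082)
B [456.32727273 183.81818182] ((477.4482421875, -419.9876708984375), (53.432559967041016, 48.383888244628906), 87.38585662841797)
C [402.05  261.575] ((261.73492431640625, -258.45404052734375), (41.177616119384766, 35.89909744262695), 19.7855167388916)
D [367.96   78.584] ((787.2587890625, -182.02037048339844), (141.07884216308594, 41.26790237426758), 88.09739685058594)
```

View pics/m.png

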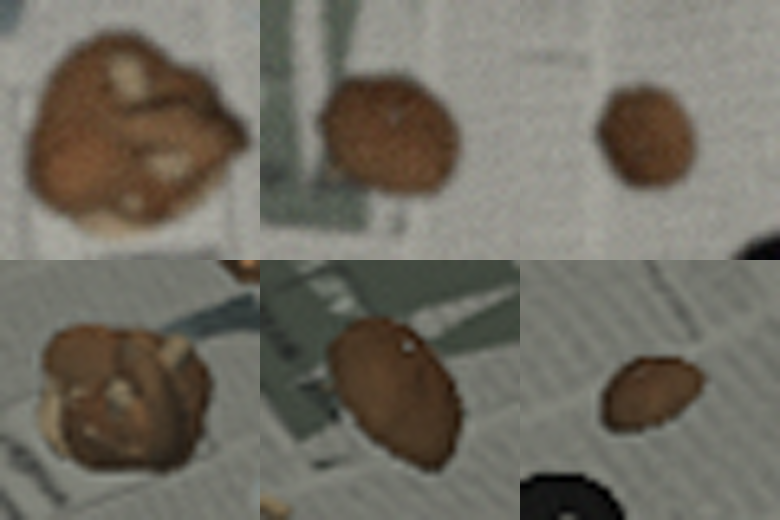

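The crop settles it. A (300,248) is a clump about 87x80 mm, too big for the ring and out of reach. B (457,183) is a single smooth cap of about 60 mm, and C (403,261) is about 40 mm. B is the large cap, and the black one is excluded. Next I'll look at the tray from the wrist.

```bash
cat >>h.py <<'E'
from scipy.spatial.transform import Rotation as Ro
def state():
    s=env.get_state(); q=np.array(s["orientation"]); R=Ro.from_quat(q[[1,2,3,0]]).as_matrix()
    return s,np.array(s["tcp_pos"]),R
def goal(p,yaw=None):
    """shift in tool axes to world p; turn (about tool z) so that tool y lies along yaw deg (mod 180)"""
    s,t,R=state(); d=R.T@(np.array(p)-t); print("tcp",t.round(4),"shift mm",(d*1000).round(1),"rows>=",np.ceil(np.linalg.norm(d)/.041))
    y=np.degrees(np.arctan2(R[1,1],R[0,1])); 
    if yaw is not None:
        w=(yaw-y+90)%180-90; print("y yaw %.1f turn %.1f (alt %.1f) j6 %.2f tilt"%(y,-w,-w+180*np.sign(w),s["joint_pos"][5]),R[:,2].round(3))
    print("gap",round(s["finger_gap"],4),"grip",round(s["grip_force"],1),"F",np.round(s["wrist_force"],1),"t",round(s["clock"],1))
E
python3 -m jog '[[-1,-0.0376,-0.0222,-0.006,0],[-1,-0.0376,-0.0222,-0.006,0],[-1,-0.0376,-0.0222,-0.006,0],[-1,-0.0376,-0.0222,-0.006,0],[-1,-0.0376,-0.0222,-0.006,0]]'
python3 -m jog '[[-1,-0.0376,-0.0222,-0.006,0],[-1,-0.0376,-0.0222,-0.006,0],[-1,-0.0376,-0.0222,-0.006,0],[-1,-0.0376,-0.0222,-0.006,0],[-1,-0.0376,-0.0222,-0.006,0]]'
python3 -m jog '[[-1,0,0,0,0],[-1,0,0,0,0]]'
python3 - <<'E'
from h import *
goal([.45,.25,.3],90)
w=cam("wrist"); cv2.imwrite("pics/w1.png",w["img"][...,::-1]); print(w["T"],w["fov_y"],pt(w,320,200,.012))
t=cam("top"); cv2.imwrite("pics/t1.png",t["img"][...,::-1])
E
```

```text
clock: 0.62
tcp_pos: [0.2879, 0.411, 0.2708]
orientation: [0.0, 0.123, 0.992, -0.0]
wrist_force: [0.5, 0.1, 0.5]
finger_gap: 0.0855
grip_force: 0.0
clock: 1.03
tcp_pos: [0.4349, 0.2655, 0.2994]
orientation: [0.0, 0.123, 0.992, 0.0]
wrist_force: [0.6, 1.6, 0.3]
finger_gap: 0.0856
grip_force: 0.0
clock: 1.2
tcp_pos: [0.4355, 0.2655, 0.2989]
orientation: [-0.0, 0.126, 0.992, 0.0]
wrist_force: [-0.8, 0.2, 0.2]
finger_gap: 0.0853
grip_force: 0.0
tcp [0.4355 0.2655 0.2989] shift mm [-17.9 -11.4  -1.1] rows>= 1.0
y yaw 75.6 turn -14.4 (alt 165.6) j6 0.64 tilt [-0.  0. -1.]
gap 0.0853 grip 0.0 F [-0.8  0.2  0.2] t 1.2
[[ 2.49927873e-01 -9.20358214e-01 -3.00793643e-01  3.58771026e-01]
 [ 9.68264453e-01  2.37590396e-01  7.75548383e-02  2.84942634e-01]
 [ 8.74482242e-05 -3.10630908e-01  9.50530605e-01  4.30789211e-01]
 [ 0.00000000e+00  0.00000000e+00  0.00000000e+00  1.00000000e+00]] 70.6373869684821 [0.48589941 0.25859878 0.012     ]
```

View pics/w1.png

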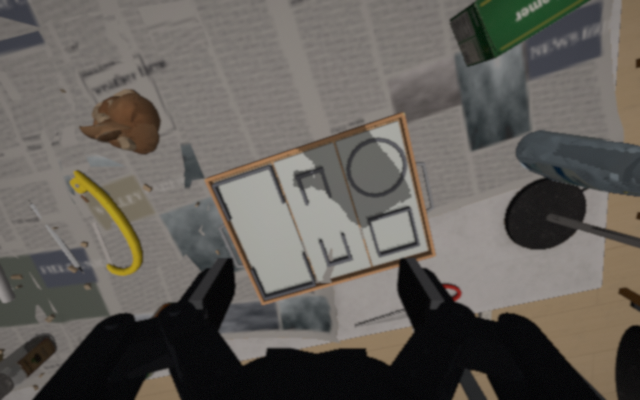

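The wrist view shows the tray corners at (207,181), (403,114), (435,254) and (263,303). The ring is centred at (377,168), the square at (393,231), the channel brackets at (312,187) and (333,247), and the cutter's bow runs from (75,180) to (138,270). Next I'll measure the tray.

```bash
python3 - <<'E'
from h import *
w=cam("wrist");t=cam("top")
cs={}
for n,r,L in[("wrist",w,[(403,114),(435,254),(263,303),(207,181)]),("top",t,[(166,223),(162,141),(269,133),(273,213)])]:
    P=np.array([pt(r,*p,.02)[:2] for p in L]); print(n,P.round(4).tolist(),"c",P.mean(0).round(4),"sides",[np.linalg.norm(P[i]-P[i-1]).round(3) for i in range(4)])
# tray by orange-brown rim mask
for n,r,x0,x1,y0,y1 in[("wrist",w,195,445,105,315),("top",t,155,280,125,230)]:
    h=cv2.cvtColor(r["img"],cv2.COLOR_RGB2HSV); m=cv2.inRange(h,(3,90,50),(20,255,255)); k=np.zeros_like(m);k[y0:y1,x0:x1]=255;m&=k
    p=cv2.findNonZero(m); hull=cv2.convexHull(p); print(n,rect(r,hull,.02))
for nm,a,b in[("ring",(377,168),(185,199)),("sq",(393,231),(181,161)),("brk",(312,187),(218,197)),("brk2",(333,247),(216,157))]:
    print(nm,pt(w,*a,.022).round(4),pt(t,*b,.022).round(4))
E
python3 - <<'E'
import cv2
a=cv2.imread('pics/w1.png')[100:310,195:445];b=cv2.imread('pics/t1.png')[125:230,155:280]
import numpy as np
cv2.imwrite('pics/tray.png',np.vstack([cv2.resize(a,(400,336),interpolation=2)[:300],cv2.resize(b,(400,336),interpolation=2)[:300]]))
E
```

```text
wrist [[0.3884, 0.4026], [0.6159, 0.4198], [0.6375, 0.1207], [0.411, 0.105]] c [0.5132 0.262 ] sides [np.float64(0.298), np.float64(0.228), np.float64(0.3), np.float64(0.227)]
top [[0.3879, 0.4023], [0.6224, 0.4131], [0.6361, 0.1068], [0.4077, 0.0998]] c [0.5135 0.2555] sides [np.float64(0.303), np.float64(0.235), np.float64(0.307), np.float64(0.228)]
wrist ((514.8990478515625, 258.93408203125), (234.6719970703125, 304.120849609375), 3.894386053085327)
top ((513.85986328125, 258.07867431640625), (233.9494171142578, 306.3536376953125), 3.8766965866088867)
ring [0.4535 0.3537 0.022 ] [0.4541 0.3475 0.022 ]
sq [0.5581 0.36   0.022 ] [0.5627 0.3583 0.022 ]
brk [0.4579 0.2545 0.022 ] [0.4571 0.254  0.022 ]
brk2 [0.5621 0.2623 0.022 ] [0.5712 0.2584 0.022 ]
```

View pics/tray.png

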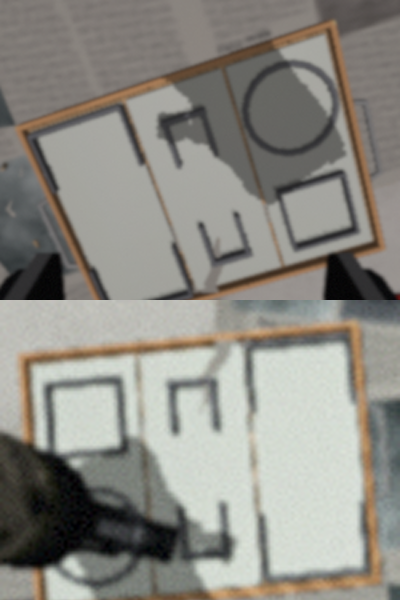

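Both rim masks agree: tray centre (0.514, 0.2585), yaw 3.9°, size 234x304 mm. With 97 mm between inserts, the predicted ring (0.456,0.352) and square (0.563,0.359) match the views. On to the cutter.

```bash

python3 -m jog '[[-1,-0.0098,-0.0362,0,0],[-1,-0.0098,-0.0362,0,0],[-1,-0.0098,-0.0362,0,0],[-1,-0.0098,-0.0362,0,0],[-1,-0.0098,-0.0362,0,0]]' >/dev/null
python3 -m jog '[[-1,-0.0098,-0.0362,0,0],[-1,-0.0098,-0.0362,0,0],[-1,-0.0098,-0.0362,0,0],[-1,-0.0098,-0.0362,0,0],[-1,-0.0098,-0.0362,0,0]]'
python3 -m jog '[[-1,0,0,0,0],[-1,0,0,0,0]]' >/dev/null
python3 - <<'E'
from h import *
goal([.44,-.11,.3],90)
w=cam("wrist"); cv2.imwrite("pics/w2.png",cv2.resize(w["img"][...,::-1],(800,500)))
np.save("w2.npy",w,allow_pickle=True)
E
```

```text
clock: 2.23
tcp_pos: [0.4401, -0.1078, 0.2992]
orientation: [0.0, 0.122, 0.993, 0.0]
wrist_force: [1.0, 1.1, 0.2]
finger_gap: 0.0852
grip_force: 0.0
tcp [ 0.4404 -0.1081  0.2987] shift mm [-0.1 -2.  -1.3] rows>= 1.0
y yaw 75.8 turn -14.2 (alt 165.8) j6 -0.17 tilt [-0.     0.001 -1.   ]
gap 0.0854 grip 0.0 F [-0.   0.   0.7] t 2.4
```

View pics/w2.png

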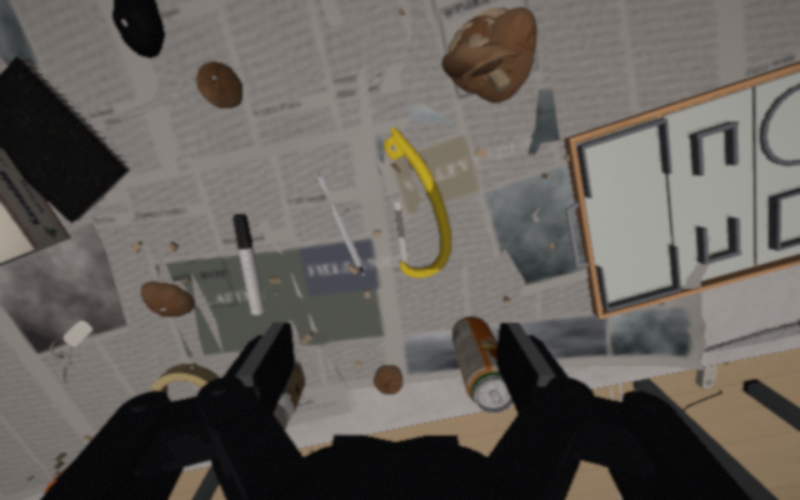

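The wrist view (800x500) shows the bow at (440,210) on the tray side, the blade at (398,220), the pen (340,225), marker (247,265), mushroom B (167,299), can (480,360) and jar (290,390). Next I'll measure the cutter from its yellow mask.

```bash
python3 - <<'E'
from h import *
for n in("wrist","top"):
    r=np.load("w2.npy",allow_pickle=True).item() if n=="wrist" else cam("top")
    h=cv2.cvtColor(r["img"],cv2.COLOR_RGB2HSV); m=cv2.inRange(h,(20,110,60),(35,255,255)); 
    k=np.zeros_like(m)
    if n=="wrist": k[90:235,295:375]=255
    else: k[155:240,315:360]=255
    m&=k
    p=cv2.findNonZero(m).reshape(-1,2); W=np.array([pt(r,u,v,.008)[:2] for u,v in p])*1000
    (c,sz,a)=cv2.minAreaRect(W.astype(np.float32)); c=np.array(c); B=cv2.boxPoints((c,sz,a))
    # long axis pointing +x world
    e=[B[1]-B[0],B[2]-B[1]]; L=max(e,key=np.linalg.norm); L=L/np.linalg.norm(L); L*=np.sign(L[0]); X=np.array([L[1],-L[0]]) # cutter y, x
    q=np.c_[(W-c)@X,(W-c)@L]
    print(n,"c",c,"size",sz,"cutter y-axis yaw",np.degrees(np.arctan2(L[1],L[0])),"x",np.percentile(q[:,0],[0,50,100]),"y",q[:,1].min(),q[:,1].max())
    for y in(-20,-10,0,10,20,30,40):
        s=q[abs(q[:,1]-y)<4]; s=s[s[:,0]<0]; print(y,s[:,0].min().round(1),s[:,0].max().round(1), end=' | ')
    print("grip pt",c+X*-25+L*15)
E
```

```text
wrist c [443.70294189 -78.33699036] size (67.21597290039062, 184.66641235351562) cutter y-axis yaw -6.790348 x [-33.60799419  -7.27785928  33.60798738] y -92.3332223237028 92.33317894243909
-20 -23.2 -7.2 | -10 -26.5 -10.5 | 0 -27.6 -14.1 | 10 -30.8 -16.0 | 20 -31.8 -18.2 | 30 -32.6 -20.0 | 40 -33.5 -20.5 | grip pt [461.55364132 -55.28590441]Traceback (most recent call last):
  File "<stdin>", line 9, in <module>
AttributeError: 'NoneType' object has no attribute 'reshape'
```

```bash
python3 - <<'E'
from h import *
r=np.load("w2.npy",allow_pickle=True).item()
a,b=pt(r,318.4,164,.008),pt(r,322.4,209,.008); d=a-b; print("blade",a,b,np.degrees(np.arctan2(d[1],d[0]))%180)
h=cv2.cvtColor(r["img"],cv2.COLOR_RGB2HSV); m=cv2.inRange(h,(20,110,60),(35,255,255)); k=np.zeros_like(m); k[90:235,295:375]=255; m&=k
W=np.array([pt(r,u,v,.008)[:2] for u,v in cv2.findNonZero(m).reshape(-1,2)])*1000
for yaw in(-9,-6,-3,0,3):
    L=np.array([np.cos(np.radians(yaw)),np.sin(np.radians(yaw))]);X=np.array([L[1],-L[0]]);q=np.c_[W@X,W@L]
    lo,hi=q.min(0),q.max(0);q-=(lo+hi)/2; c=((lo+hi)/2)
    C=[(s[:,0].min()+s[:,0].max())/2 for y in(0,15,30) for s in[q[(abs(q[:,1]-y)<4)&(q[:,0]<0)]]]
    print(yaw,(hi-lo).round(1),"centre",(X*c[0]+L*c[1]).round(1),"bow x",np.round(C,1),"grip",((c[0]+C[1])*X+(c[1]+15)*L).round(1))
i=r["img"][85:240,285:385,::-1]; cv2.imwrite("pics/cut.png",cv2.resize(i,(387,600),interpolation=2))
E
```

```text
blade [ 0.43616857 -0.10351741  0.008     ] [ 0.50716229 -0.1148744   0.008     ] 170.91130399084014
-9 [ 71.3 184. ] centre [444.1 -79.1] bow x [-22.1 -25.8 -28.8] grip [463. -56.]
-6 [ 67.8 184.8] centre [443.4 -79.1] bow x [-21.6 -24.5 -26.7] grip [460.9 -56.3]
-3 [ 69.8 185.1] centre [442.6 -81.9] bow x [-24.1 -26.6 -27.9] grip [458.9 -56.1]
0 [ 71.6 184.9] centre [442.  -84.8] bow x [-27.  -28.4 -29.2] grip [457.  -56.4]
3 [ 73.9 184.4] centre [441.8 -87.4] bow x [-29.4 -30.  -30.4] grip [455.2 -56.7]
```

View pics/cut.png

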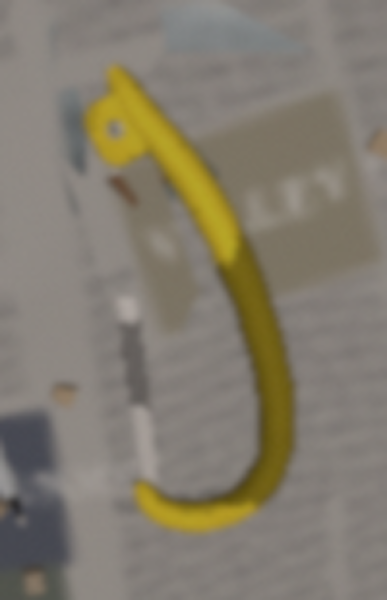

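The crop shows the loop end at lower right (290,420) and the hub at (113,128). The best fit is centre (0.4435,-0.079), yaw -7°, size 68x185 mm, with the bow at x ≈ -24.5 as stated. The grip point is (0.461,-0.056).

```bash
python3 -m jog '[[0,0,0,0,-5.6],[0,0,0,0,-5.6],[0,0,0,0,0]]' 40 >/dev/null
python3 - <<'E'
from h import *
goal([.461,-.056,.05],87); print(env.tip_extent)
E
```

```text
tcp [ 0.4405 -0.1055  0.2991] shift mm [-18.2  50.3 249.1] rows>= 7.0
y yaw 87.4 turn 0.4 (alt -179.6) j6 -0.37 tilt [ 0.  0. -1.]
gap 0.0516 grip 0.0 F [ 0.5 -0.1  0.3] t 2.8
0.011
```

```bash
python3 -m jog '[[0,-0.009,0.025,0.02,0],[0,-0.009,0.025,0.04,0],[0,0,0,0.04,0],[0,0,0,0.04,0],[0,0,0,0.04,0]]' >/dev/null
python3 -m jog '[[0,0,0,0.04,0],[0,0,0,0.028,0],[0,0,0,0,0],[0,0,0,0,0]]' 
python3 - <<'E'
from h import *
goal([.461,-.056,.0145],87); w=cam("wrist"); cv2.imwrite("pics/w3.png",w["img"][...,::-1])
E
```

```text
clock: 3.5
tcp_pos: [0.4583, -0.0602, 0.0556]
orientation: [-0.002, 0.025, 1.0, 0.001]
wrist_force: [0.0, 0.3, -0.6]
finger_gap: 0.043
grip_force: 0.0
tcp [ 0.4583 -0.0602  0.0556] shift mm [-2.6  4.3 41.1] rows>= 2.0
y yaw 87.1 turn 0.1 (alt -179.9) j6 -0.25 tilt [-0.004  0.001 -1.   ]
gap 0.043 grip 0.0 F [ 0.   0.3 -0.6] t 3.5
```

View pics/w3.png

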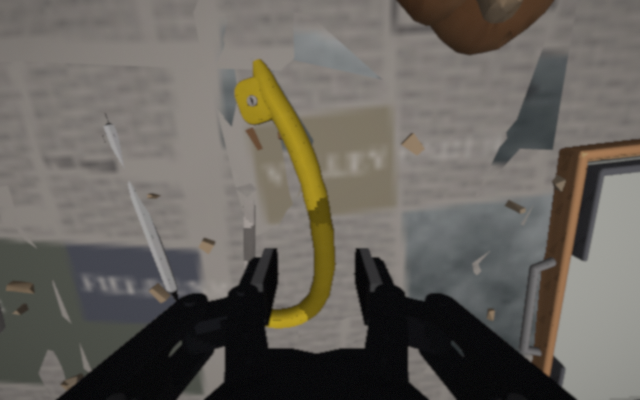

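The wrist view shows the bow at (322,260) between the fingertips at (275,265) and (357,265), which is centred. I'll descend, grip and lift.

```bash
python3 -m jog '[[0,-0.001,0.002,0.014,0],[0,-0.001,0.002,0.014,0],[0,0,0,0.012,0],[0,0,0,0,0]]'
python3 -m jog '[[1,0,0,0,0],[1,0,0,0,0],[1,0,0,0,0],[1,0,0,0,0],[1,0,0,0,0]]'
python3 -m jog '[[1,0,0,0,0],[1,0,0,-0.01,0],[1,0,0,-0.03,0],[1,0,0,-0.04,0],[1,0,0,-0.04,0]]' 
python3 - <<'E'
from h import *
goal([.52,.16,.15],93.9); w=cam("wrist"); cv2.imwrite("pics/w4.png",w["img"][...,::-1])
E
```

```text
clock: 3.88
tcp_pos: [0.4629, -0.0579, 0.0172]
orientation: [0.001, 0.026, 1.0, -0.0]
wrist_force: [-0.5, 1.2, -0.6]
finger_gap: 0.0422
grip_force: 0.0
clock: 4.3
tcp_pos: [0.4636, -0.0584, 0.0182]
orientation: [0.002, 0.026, 1.0, -0.0]
wrist_force: [0.1, 0.8, 7.6]
finger_gap: 0.0152
grip_force: 38.3
clock: 4.72
tcp_pos: [0.4608, -0.0578, 0.1377]
orientation: [-0.001, 0.026, 1.0, 0.0]
wrist_force: [1.2, -1.0, -0.7]
finger_gap: 0.0155
grip_force: 37.9
tcp [ 0.4608 -0.0578  0.1377] shift mm [-47.8 220.6 -12.3] rows>= 6.0
y yaw 87.0 turn -6.9 (alt 173.1) j6 -0.25 tilt [-0.002  0.001 -1.   ]
gap 0.0155 grip 37.9 F [ 1.2 -1.  -0.7] t 4.7
```

View pics/w4.png

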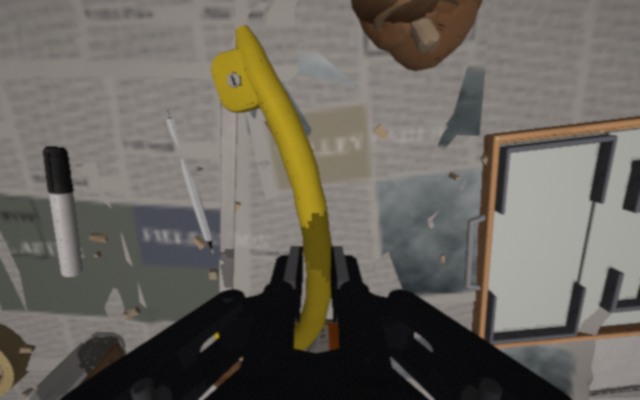

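The cutter is lifted, with the bow between the fingers at (316,265) and the hub at (236,80). I'll measure its pose in the hand to place it.

```bash
python3 - <<'E'
from h import *
r=cam("wrist"); s,t,R=state()
z=t[2]-.0182+.008
h=cv2.cvtColor(r["img"],cv2.COLOR_RGB2HSV); m=cv2.inRange(h,(20,150,60),(35,255,255)); m[350:]=0; m[:,:200]=0; m[:,345:]=0
W=np.array([pt(r,u,v,z)[:2] for u,v in cv2.findNonZero(m).reshape(-1,2)])*1000
for yaw in(-9,-6,-3,0,3):
    L=np.array([np.cos(np.radians(yaw)),np.sin(np.radians(yaw))]);X=np.array([L[1],-L[0]]);q=np.c_[W@X,W@L]
    lo,hi=q.min(0),q.max(0); print(yaw,(hi-lo).round(1),lo.round(1),hi.round(1))
    # hub end known: y=-93 ; bow side x=-35
    c=np.array([lo[0]+35,lo[1]+93]); ce=X*c[0]+L*c[1]; print(" centre from tcp",(ce-t[:2]*1000).round(1))
a,b=pt(r,224.6,150,z),pt(r,227,275,z); d=b-a; print("blade yaw",np.degrees(np.arctan2(d[1],d[0])),"blade y pos",a,b)
E
```

```text
-9 [ 70.2 180. ] [-25.2 357.6] [ 44.9 537.5]
 centre from tcp [-22.8 -20.7]
-6 [ 71.9 181.6] [  0.7 355.5] [ 72.6 537.2]
 centre from tcp [-24. -23.]
-3 [ 73.5 182.8] [ 26.7 352.5] [100.2 535.3]
 centre from tcp [-24.6 -25.5]
0 [ 76.2 183.8] [ 51.3 348.5] [127.4 532.3]
 centre from tcp [-24.8 -26.9]
3 [ 79.2 184.4] [ 75.1 343.5] [154.3 527.9]
 centre from tcp [-24.6 -27.7]
blade yaw -7.822626124768447 blade y pos [ 0.40219527 -0.10253114  0.13315853] [ 0.4746344  -0.11248321  0.13315853]
```

```bash
python3 -m jog '[[1,0,0,0,-5.7],[1,0,0,0,-5.7],[1,0,0,0,0]]' >/dev/null
python3 - <<'E'
from h import *
goal([.54,.188,.07],98.4)
E
```

```text
tcp [ 0.462  -0.0581  0.1369] shift mm [-113.8  231.7   66.9] rows>= 7.0
y yaw 98.6 turn 0.2 (alt -179.8) j6 -0.45 tilt [ 0.001 -0.    -1.   ]
gap 0.0152 grip 38.0 F [ 0.4  0.5 -1.3] t 5.1
```

```bash
python3 -m jog '[[1,-0.016,0.033,0,0],[1,-0.016,0.033,0,0],[1,-0.016,0.033,0,0],[1,-0.016,0.033,0,0],[1,-0.016,0.033,0,0]]' >/dev/null
python3 -m jog '[[1,-0.016,0.033,0,0],[1,-0.016,0.033,0,0],[1,0,0,0.033,0],[1,0,0,0.033,0],[1,0,0,0,0]]' >/dev/null
python3 -m jog '[[1,0,0,0,0]]'
python3 - <<'E'
from h import *
goal([.54,.188,.031],98.4); w=cam("wrist"); cv2.imwrite("pics/w5.png",w["img"][...,::-1])
E
```

```text
clock: 5.98
tcp_pos: [0.5363, 0.1866, 0.0686]
orientation: [-0.003, -0.073, 0.997, -0.0]
wrist_force: [-0.1, -0.1, -0.9]
finger_gap: 0.0153
grip_force: 38.1
tcp [0.5363 0.1866 0.0686] shift mm [-4.1  0.8 37.6] rows>= 1.0
y yaw 98.4 turn -0.0 (alt 180.0) j6 0.05 tilt [-0.006 -0.001 -1.   ]
gap 0.0153 grip 38.1 F [-0.1 -0.1 -0.9] t 6.0
```

View pics/w5.png

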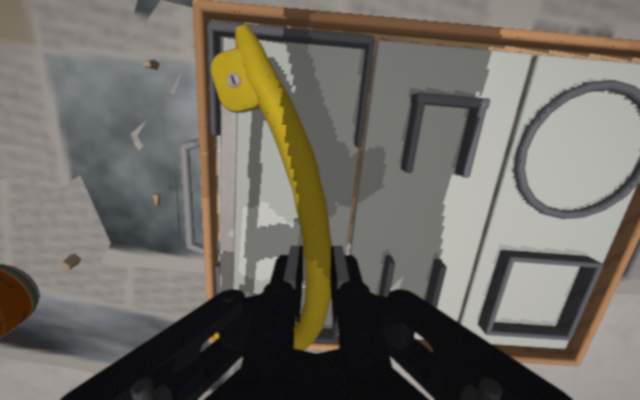

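The cutter is over its recess, with the hub's left edge at (212,80), the tip at (245,27) and the recess's inner corner at about (220,38). I'll check those points in the insert frame.

```bash
python3 - <<'E'
from h import *
r=cam("wrist"); s,t,R=state(); y=np.radians(3.9); M=np.array([[np.cos(y),np.sin(y)],[-np.sin(y),np.cos(y)]]); c=np.array([.521,.1617])
f=lambda u,v,z:(M@(pt(r,u,v,z)[:2]-c)*1000).round(1)
zo=t[2]-.0182
print("hub left",f(212,80,zo+.01),"tip",f(246,26,zo+.008),"bow right",f(328,235,zo+.009),"blade",f(228,200,zo+.008),f(231,280,zo+.008))
print("lip corners inside (expect -102,-+43)",f(219,38,.024),f(364,46,.024), "ring c -> rel", f(583,149,.02),"sq",f(542,292,.022),"brackets top inner",f(448,104,.024))
E
```

```text
hub left [-70.5 -31. ] tip [-93.5 -16.1] bow right [ 2.1 28.4] blade [-13.3 -25.4] [ 35.  -24.6]
lip corners inside (expect -102,-+43) [-95.4 -39.9] [-97.7  41.2] ring c -> rel [-51.2 188.9] sq [ 54.1 195.4] brackets top inner [-71.   95.1]
```

The hub is at y -31, the tip at x -93 and the blade is parallel, all inside the recess. Lowering and releasing.

```bash
python3 -m jog '[[1,-0.001,0.001,0.016,0],[1,-0.001,0,0.016,0],[1,0,0,0.006,0],[1,0,0,0,0]]'
python3 -m jog '[[0.3,0,0,0,0],[0.3,0,0,0,0],[0.3,0,0,0,0],[0.3,0,0,0,0]]'
python3 -m jog '[[0.2,0,0,-0.01,0],[0.2,0,0,-0.03,0],[0,0,0,-0.04,0],[0,0,0,-0.04,0],[0,0,0,-0.04,0]]' 
python3 -m jog '[[-1,0,0,-0.04,0],[-1,0,0,-0.04,0],[-1,0,0,0,0]]' 
python3 - <<'E'
from h import *
goal([.46,-.3,.30],90); w=cam("wrist"); t=cam("top"); cv2.imwrite("pics/w6.png",np.vstack([w["img"],cv2.resize(t["img"][110:240,140:348],(640,400))])[::1,:,::-1][:,:])
i=cv2.imread("pics/w6.png"); cv2.imwrite("pics/w6.png",cv2.resize(i,(480,600)))
E
```

```text
clock: 6.42
tcp_pos: [0.5406, 0.1877, 0.0327]
orientation: [-0.0, -0.073, 0.997, 0.0]
wrist_force: [-0.3, -0.4, -1.2]
finger_gap: 0.015
grip_force: 38.1
clock: 6.75
tcp_pos: [0.5413, 0.1883, 0.0334]
orientation: [0.001, -0.074, 0.997, 0.0]
wrist_force: [-0.3, -0.4, -1.0]
finger_gap: 0.0299
grip_force: 0.0
clock: 7.17
tcp_pos: [0.54, 0.1882, 0.1949]
orientation: [0.0, -0.074, 0.997, 0.0]
wrist_force: [1.7, 1.0, 0.1]
finger_gap: 0.0429
grip_force: 0.0
clock: 7.42
tcp_pos: [0.5435, 0.1889, 0.2826]
orientation: [0.007, -0.074, 0.997, 0.001]
wrist_force: [0.5, -0.5, -0.1]
finger_gap: 0.0772
grip_force: 0.0
tcp [0.5435 0.1889 0.2826] shift mm [ 154.4 -471.3  -20.1] rows>= 13.0
y yaw 98.5 turn 8.5 (alt -171.5) j6 0.05 tilt [ 0.015  0.003 -1.   ]
gap 0.0772 grip 0.0 F [ 0.5 -0.5 -0.1] t 7.4
```

View pics/w6.png

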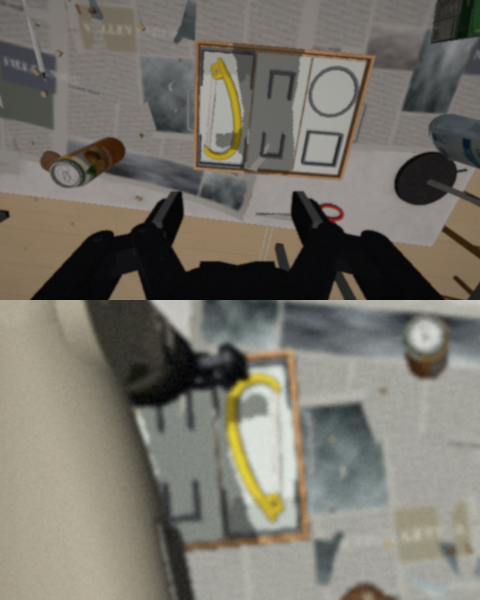

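The cutter lies inside its recess and the can still stands. I'll locate the marker from the stored wrist view and the top view.

```bash
python3 - <<'E'
from h import *
r=np.load("w2.npy",allow_pickle=True).item(); g=cv2.cvtColor(r["img"],cv2.COLOR_RGB2GRAY)
# dark cap and white barrel
box=np.zeros_like(g); box[165:256,180:215]=255
for n,m in(("cap",cv2.inRange(g,0,45)&box),("barrel",cv2.inRange(g,135,255)&box)):
    cs,_=cv2.findContours(m,0,1); c=max(cs,key=cv2.contourArea); b=rect(r,c,.01); print(n,b, c.reshape(-1,2).min(0),c.reshape(-1,2).max(0))
A,B=pt(r,192,172,.01),pt(r,204.8,251,.01); print(A,B,(A+B)/2,np.linalg.norm(A-B),np.degrees(np.arctan2(*(B-A)[1::-1])))
t=cam("top"); A,B=pt(t,414,213,.01),pt(t,419.5,167,.01); print(A,B,(A+B)/2,np.linalg.norm(A-B))
E
```

```text
cap ((419.63702392578125, -295.969482421875), (15.922073364257812, 39.63595962524414), 76.98381805419922) [188 172] [200 197]
barrel ((486.2198486328125, -312.654541015625), (13.135675430297852, 88.80937957763672), 79.06690979003906) [191 200] [207 251]
[ 0.40044771 -0.29143913  0.01      ] [ 0.52978205 -0.32116228  0.01      ] [ 0.46511488 -0.30630071  0.01      ] 0.13270582780195478 -12.942773149170606
[ 0.39727073 -0.29693707  0.01      ] [ 0.52744041 -0.31779824  0.01      ] [ 0.46235557 -0.30736766  0.01      ] 0.13183069987395118
```

```bash
python3 -m jog '[[0,0,0,0,6.8],[0,0,0,0,6.8],[0,0,0,0,6.8],[0,0,0,0,0]]' >/dev/null
python3 - <<'E'
from h import *
goal([.464,-.307,.2],78)
E
```

```text
tcp [0.5394 0.188  0.2704] shift mm [ -30.3 -499.7   71. ] rows>= 13.0
y yaw 77.9 turn -0.1 (alt 179.9) j6 0.41 tilt [-0.004 -0.001 -1.   ]
gap 0.0427 grip 0.0 F [-0.1  0.1 -0. ] t 7.9
```

```bash
python3 -m jog '[[0,-0.0025,-0.0385,0,0],[0,-0.0025,-0.0385,0,0],[0,-0.0025,-0.0385,0,0],[0,-0.0025,-0.0385,0,0],[0,-0.0025,-0.0385,0,0]]' >/dev/null
python3 -m jog '[[0,-0.0025,-0.0385,0,0],[0,-0.0025,-0.0385,0,0],[0,-0.0025,-0.0385,0,0],[0,-0.0025,-0.0385,0,0],[0,-0.0025,-0.0385,0,0]]' >/dev/null
python3 -m jog '[[0,-0.0025,-0.0385,0.02,0],[0,-0.0025,-0.0385,0.02,0],[0,0,-0.0385,0.03,0],[0,0,0,0,0],[0,0,0,0,0]]'
python3 - <<'E'
from h import *
goal([.464,-.307,.06],78); r=cam("wrist"); g=cv2.cvtColor(r["img"],cv2.COLOR_RGB2GRAY); cv2.imwrite("pics/w7.png",r["img"][...,::-1])
print([pix(r,p) for p in([.40,-.293,.01],[.53,-.321,.01],[.464,-.307,.02])])
m=cv2.inRange(g,135,255); m[290:]=0
n,l,st,ce=cv2.connectedComponentsWithStats(m)
for i in range(1,n):
    if st[i,4]>300:
        c=cv2.findContours((l==i).astype(np.uint8),0,1)[0][0]; print(st[i],rect(r,c,.01))
m=cv2.inRange(cv2.GaussianBlur(g,(3,3),0),0,45); m[230:]=0
n,l,st,ce=cv2.connectedComponentsWithStats(m)
for i in range(1,n):
    if st[i,4]>300:
        c=cv2.findContours((l==i).astype(np.uint8),0,1)[0][0]; print("dark",st[i],rect(r,c,.01))
E
```

```text
clock: 9.15
tcp_pos: [0.4657, -0.2995, 0.205]
orientation: [-0.003, 0.104, 0.995, 0.002]
wrist_force: [-0.3, 0.4, 1.0]
finger_gap: 0.0425
grip_force: 0.0
tcp [ 0.4657 -0.2995  0.205 ] shift mm [ -0.7  -8.2 145. ] rows>= 4.0
y yaw 78.0 turn 0.0 (alt -180.0) j6 -0.51 tilt [-0.005  0.004 -1.   ]
gap 0.0425 grip 0.0 F [-0.3  0.4  1. ] t 9.2
[(np.float64(309.1814245378348), np.float64(125.93532160158551)), (np.float64(309.7222792456563), np.float64(235.2228175625399)), (np.float64(309.11994844472565), np.float64(185.1010751269447))]
[   89     0   528   290 61758] ((449.5649108886719, -279.6243896484375), (625.1548461914062, 332.3820495605469), 77.84330749511719)
[   0   27   89  155 6354] ((314.5570983886719, -610.380126953125), (131.1705322265625, 120.77995300292969), 5.828479290008545)
[107 148  28  32 536] ((395.9106140136719, -516.6155395507812), (34.98939895629883, 28.150774002075195), 15.733798027038574)
[   0  176   96  114 2785] ((464.8395690917969, -650.8178100585938), (73.91173553466797, 154.90321350097656), 87.95976257324219)
[ 547  207   93   50 1030] ((603.55810546875, 28.210891723632812), (52.62543869018555, 109.87015533447266), 0.10052190721035004)
[ 279  245   75   45 1234] ((576.863037109375, -322.8497314453125), (99.57331085205078, 65.28968811035156), 77.84337615966797)
dark [   15     0   181   126 11993] ((270.9537048339844, -474.0794982910156), (147.8385009765625, 105.98289489746094), 22.53244400024414)
dark [304 127  13  35 440] ((419.8905334472656, -296.5511474609375), (13.910816192626953, 38.08936309814453), 77.9649658203125)
```

The cap sits where predicted (column 310), so the marker position is confirmed. Descending, gripping and lifting.

```bash
python3 -m jog '[[0,0,-0.004,0.036,0],[0,0,-0.004,0.038,0],[0,0,0,0.038,0],[0,0,0,0.038,0],[0,0,0,0,0]]'
python3 - <<'E'
from h import *
goal([.464,-.307,.019],78)
E
```

```text
clock: 9.62
tcp_pos: [0.4628, -0.3019, 0.0523]
orientation: [-0.005, 0.102, 0.995, 0.004]
wrist_force: [-0.7, 0.8, -0.6]
finger_gap: 0.0432
grip_force: 0.0
tcp [ 0.4628 -0.3019  0.0523] shift mm [-2.5 -4.9 33.2] rows>= 1.0
y yaw 78.3 turn 0.3 (alt -179.7) j6 -0.52 tilt [-0.008  0.008 -1.   ]
gap 0.0432 grip 0.0 F [-0.7  0.8 -0.6] t 9.6
```

```bash
python3 -m jog '[[0,-0.001,-0.002,0.016,0],[0,0,-0.001,0.015,0],[0,0,0,0,0]]'
python3 -m jog '[[1,0,0,0,0],[1,0,0,0,0],[1,0,0,0,0],[1,0,0,0,0],[1,0,0,0,0]]' 40
python3 -m jog '[[1,0,0,-0.01,0],[1,0,0,-0.03,0],[1,0,0,-0.04,0],[1,0,0,-0.04,0],[1,0,0,-0.04,0]]' 
python3 -m jog '[[1,0,0,-0.02,-6.5],[1,0,0,0,-6.5],[1,0,0,0,-3],[1,0,0,0,0]]' 
python3 - <<'E'
from h import *
goal([.5145,.2585,.15],93.9); r=cam("wrist"); cv2.imwrite("pics/w8.png",r["img"][...,::-1])
E
```

```text
clock: 9.87
tcp_pos: [0.4667, -0.3086, 0.0272]
orientation: [-0.001, 0.103, 0.995, 0.001]
wrist_force: [-0.9, -0.3, 0.2]
finger_gap: 0.0428
grip_force: 0.0
clock: 10.28
tcp_pos: [0.4679, -0.3102, 0.0296]
orientation: [0.002, 0.104, 0.995, -0.0]
wrist_force: [-0.6, 3.6, 6.7]
finger_gap: 0.0159
grip_force: 39.5
clock: 10.7
tcp_pos: [0.4662, -0.3098, 0.1903]
orientation: [0.0, 0.104, 0.995, -0.0]
wrist_force: [0.5, -1.1, 0.7]
finger_gap: 0.0157
grip_force: 39.0
clock: 11.03
tcp_pos: [0.4669, -0.3104, 0.2095]
orientation: [0.001, -0.036, 0.999, -0.001]
wrist_force: [-0.3, 0.6, -0.8]
finger_gap: 0.0154
grip_force: 39.0
tcp [ 0.4669 -0.3104  0.2095] shift mm [-88.3 564.1  58.4] rows>= 14.0
y yaw 94.1 turn 0.2 (alt -179.8) j6 -0.80 tilt [ 0.002 -0.002 -1.   ]
gap 0.0154 grip 39.0 F [-0.3  0.6 -0.8] t 11.0
```

View pics/w8.png

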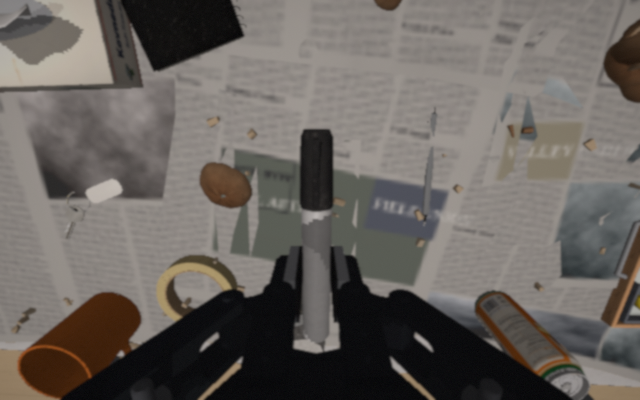

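The marker is held straight, with the cap end at (316,130) and the barrel end at (316,345). The grip is high on the barrel, so I'll check its level from its length.

```bash
python3 - <<'E'
from h import *
r=cam("wrist"); s,t,R=state(); z=t[2]-.0196
A,B=pt(r,316.5,130,z),pt(r,316,343,z); print(A-t,B-t,np.linalg.norm(A-B),(A+B)/2-t)
wc=[pt(r,u,150,z)[1] for u in(301,332)]; wb=[pt(r,u,235,z)[1] for u in(304,330)]; print(wc,wb,np.diff(wc),np.diff(wb))
E
```

```text
[-0.07011073 -0.00527086 -0.0196    ] [ 0.06891321  0.00403306 -0.0196    ] 0.1393349176296206 [-0.00059876 -0.0006189  -0.0196    ]
[np.float64(-0.3227916223517812), np.float64(-0.3063122300156989)] [np.float64(-0.31845732339912525), np.float64(-0.3032208246451006)] [0.01647939] [0.0152365]
```

```bash
python3 -m jog '[[1,-0.006,0.039,0,0],[1,-0.006,0.039,0,0],[1,-0.006,0.039,0,0],[1,-0.006,0.039,0,0],[1,-0.006,0.039,0,0]]' >/dev/null
python3 -m jog '[[1,-0.006,0.039,0,0],[1,-0.006,0.039,0,0],[1,-0.006,0.039,0,0],[1,-0.006,0.039,0,0],[1,-0.006,0.039,0,0]]' >/dev/null
python3 -m jog '[[1,-0.006,0.039,0,0],[1,-0.006,0.039,0.02,0],[1,-0.006,0.039,0.02,0],[1,-0.006,0.039,0.02,0],[1,0,0,0,0]]' >/dev/null
python3 -m jog '[[1,0,0,0,0],[1,0,0,0,0]]'
python3 - <<'E'
from h import *
goal([.5145,.2585,.08],93.9)
E
```

```text
clock: 12.55
tcp_pos: [0.5108, 0.2337, 0.1506]
orientation: [-0.001, -0.035, 0.999, -0.0]
wrist_force: [0.1, -1.3, -0.0]
finger_gap: 0.0152
grip_force: 39.1
tcp [0.5108 0.2337 0.1506] shift mm [-5.5 24.5 70.6] rows>= 2.0
y yaw 94.1 turn 0.2 (alt -179.8) j6 0.22 tilt [-0.001 -0.001 -1.   ]
gap 0.0152 grip 39.1 F [ 0.1 -1.3 -0. ] t 12.6
```

```bash
python3 -m jog '[[1,-0.002,0.012,0.03,0],[1,-0.003,0.012,0.03,0],[1,0,0,0.01,0],[1,0,0,0,0],[1,0,0,0,0]]'
python3 - <<'E'
from h import *
goal([.5145,.2585,.04],93.9)
r=cam("wrist"); s,t,R=state(); y=np.radians(3.9); M=np.array([[np.cos(y),np.sin(y)],[-np.sin(y),np.cos(y)]]); c=np.array([.5145,.2585])
g=cv2.cvtColor(r["img"],cv2.COLOR_RGB2GRAY); cv2.imwrite("pics/w9.png",r["img"][...,::-1])
E
```

```text
clock: 12.97
tcp_pos: [0.5146, 0.2567, 0.0814]
orientation: [-0.0, -0.034, 0.999, -0.0]
wrist_force: [0.2, -0.1, -0.0]
finger_gap: 0.0153
grip_force: 39.1
tcp [0.5146 0.2567 0.0814] shift mm [-0.1  1.8 41.4] rows>= 2.0
y yaw 94.0 turn 0.1 (alt -179.9) j6 0.25 tilt [-0.001 -0.001 -1.   ]
gap 0.0153 grip 39.1 F [ 0.2 -0.1 -0. ] t 13.0
```

View pics/w9.png

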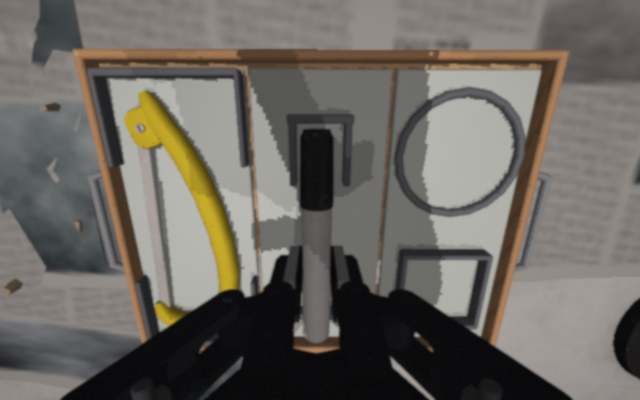

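The view shows the cap end at (317,130) over the bracket, whose inner corners are at (298,122) and (347,122). I'll compute the offset.

```bash
python3 - <<'E'
from h import *
r=cam("wrist"); s,t,R=state(); y=np.radians(3.9); M=np.array([[np.cos(y),np.sin(y)],[-np.sin(y),np.cos(y)]]); c=np.array([.5145,.2585])
f=lambda u,v,z:(M@(pt(r,u,v,z)[:2]-c)*1000).round(1)
z=t[2]-.0175
print("cap end",f(317,130,z),"cap mid",f(317,170,z),"barrel end",f(316,342,z),"bracket",f(298,122,.024),f(347,122,.024),f(296,182,.024),f(348,182,.024),"ring c",f(460,151,.02),"sq",f(445,285,.023))
print("tcp",M@(t[:2]-c)*1000)
E
```

```text
cap end [-69.8  -1.5] cap mid [-49.1  -1.5] barrel end [65.9 -2. ] bracket [-72.3 -13.7] [-72.4  18. ] [-32.5 -15.9] [-32.5  20.1] ring c [-53.2  96.1] sq [50.8 99.4]
tcp [ 1.22036318 -1.26607166]
```

```bash
python3 -m jog '[[1,-0.002,0.004,0.016,0],[1,0,0,0.016,0],[1,0,0,0.009,0],[1,0,0,0,0],[1,0,0,0,0]]'
python3 -m jog '[[1,0,0,0.003,0],[1,0,0,0,0]]'
```

```text
clock: 13.48
tcp_pos: [0.5165, 0.2618, 0.0406]
orientation: [0.0, -0.035, 0.999, 0.0]
wrist_force: [0.1, 0.6, -0.1]
finger_gap: 0.0154
grip_force: 83.0
clock: 13.65
tcp_pos: [0.5173, 0.2623, 0.0383]
orientation: [0.001, -0.035, 0.999, 0.0]
wrist_force: [0.1, -0.4, 4.1]
finger_gap: 0.0155
grip_force: 83.6
```

```bash
python3 -m jog '[[0.3,0,0,0,0],[0.3,0,0,0,0],[0.3,0,0,0,0],[0.3,0,0,0,0]]' 40
python3 -m jog '[[0.2,0,0,-0.01,0],[0.2,0,0,-0.03,0],[0,0,0,-0.04,0],[0,0,0,-0.04,0],[0,0,0,-0.04,0]]' >/dev/null
python3 -m jog '[[-1,0,0,-0.04,0],[-1,0,0,0,0],[-1,0,0,0,0]]'
python3 - <<'E'
from h import *
goal([.478,-.42,.25],90)
r=cam("wrist"); y=np.radians(3.9); M=np.array([[np.cos(y),np.sin(y)],[-np.sin(y),np.cos(y)]]); c=np.array([.5145,.2585])
cv2.imwrite("pics/w10.png",r["img"][...,::-1]); np.save("w10.npy",r,allow_pickle=True)
g=cv2.cvtColor(r["img"],cv2.COLOR_RGB2GRAY)
m=cv2.inRange(g,0,40); 
q0=pix(r,[.42,.24,.02]); print("around",q0)
n,l,st,ce=cv2.connectedComponentsWithStats(m)
for i in range(1,n):
    if st[i,4]>150 and st[i,1]<280:
        k=cv2.findContours((l==i).astype(np.uint8),0,1)[0][0]; (a,b,d)=rect(r,k,.02); print(st[i],(M@(np.array(a)/1000-c)*1000).round(1),np.round(b,1),round(d,1))
E
```

```text
clock: 13.98
tcp_pos: [0.5162, 0.2622, 0.0369]
orientation: [0.0, -0.035, 0.999, 0.0]
wrist_force: [0.9, -0.3, -0.6]
finger_gap: 0.0298
grip_force: 0.0
clock: 14.65
tcp_pos: [0.5179, 0.2628, 0.2409]
orientation: [0.003, -0.035, 0.999, 0.001]
wrist_force: [-0.2, 0.5, -0.9]
finger_gap: 0.0771
grip_force: 0.0
tcp [0.5179 0.2628 0.2409] shift mm [  88.1 -678.2  -11. ] rows>= 17.0
y yaw 94.1 turn 4.1 (alt -175.9) j6 0.26 tilt [ 0.007  0.002 -1.   ]
gap 0.0771 grip 0.0 F [-0.2  0.5 -0.9] t 14.7
around (np.float64(302.3888455352587), np.float64(92.66491992308137))
[531   0  51  48 809] [-167.2  263.3] [38.8 52.1] 17.2
[309 119  14  35 448] [-46.1   3.2] [40.5 15.6] 3.6
[589 188  33  41 322] [ 49.2 384.6] [82.5 14.9] 46.5
[ 502  202   91   81 4878] [102.7 322.5] [121.  113.9] 56.4
[ 63 222  42  41 963] [  93.2 -311.7] [49.7 58.4] 28.1
[ 25 237  48  34 544] [ 121.4 -367.8] [48.2 61.6] 30.2
[614 242  26  18 184] [107.9 439.4] [48.8  9.2] 70.0
[   41   256   599   144 36268] [254.9  47.5] [ 274.9 1023.2] 3.9
[ 82 261  32   9 151] [ 131.5 -304.9] [42.8 12.7] 82.6
[ 27 268  23  19 214] [ 153.3 -392.4] [25.1 31.9] 52.0
```

The cap is at y +3 with yaw 3.6° in the channel, so the marker is seated. Moving over mushroom B.

```bash
python3 -m jog '[[-1,0.005,-0.0405,0,0],[-1,0.005,-0.0405,0,0],[-1,0.005,-0.0405,0,0],[-1,0.005,-0.0405,0,0],[-1,0.005,-0.0405,0,0]]' >/dev/null
python3 -m jog '[[-1,0.005,-0.0405,0,0],[-1,0.005,-0.0405,0,0],[-1,0.005,-0.0405,0,0],[-1,0.005,-0.0405,0,0],[-1,0.005,-0.0405,0,0]]' >/dev/null
python3 -m jog '[[-1,0.005,-0.0405,0,0],[-1,0.005,-0.0405,0,0],[-1,0.005,-0.0405,0,0],[-1,0.005,-0.0405,0,0],[-1,0.005,-0.0405,0,0]]' >/dev/null
python3 -m jog '[[-1,0.005,-0.0405,0,0],[-1,0.005,-0.0405,0,0],[-1,0,0,0,0],[-1,0,0,0,0],[-1,0,0,0,0]]'
cat >mush.py <<'E'
from h import *
def mask(r,z0=0.012):
    h=cv2.cvtColor(r["img"],cv2.COLOR_RGB2HSV); m=cv2.inRange(h,(3,75,25),(20,255,170)); m=cv2.morphologyEx(m,cv2.MORPH_OPEN,np.ones((3,3)))
    n,l,st,ce=cv2.connectedComponentsWithStats(m)
    for i in range(1,n):
        if st[i,4]>150:
            k=cv2.findContours((l==i).astype(np.uint8),0,1)[0]; k=max(k,key=len); W=np.array([pt(r,u,v,z0)[:2]*1000 for u,v in k.reshape(-1,2)],np.float32)
            if len(W)>=5:
                e=cv2.fitEllipse(W); print(st[i],np.round(e[0],1),np.round(e[1],1),"yaw of 1st axis",round(e[2],1))
E
python3 - <<'E'
from mush import *
goal([.478,-.42,.15],90); r=cam("wrist"); cv2.imwrite("pics/w11.png",r["img"][...,::-1]); np.save("w11.npy",r,allow_pickle=True)
mask(r); print("cam",np.array(r["T"])[:3,3], pix(r,[.478,-.42,.02]))
print("top"); mask(cam("top"))
E
```

```text
clock: 16.37
tcp_pos: [0.4793, -0.4298, 0.2347]
orientation: [-0.001, -0.035, 0.999, 0.002]
wrist_force: [0.0, 0.1, -0.2]
finger_gap: 0.0855
grip_force: 0.0
tcp [ 0.4793 -0.4298  0.2347] shift mm [ 0.4  9.6 84.7] rows>= 3.0
y yaw 94.0 turn 4.0 (alt -176.0) j6 -0.93 tilt [-0.003  0.004 -1.   ]
gap 0.0855 grip 0.0 F [ 0.   0.1 -0.2] t 16.4
[481   0  25  15 269] [ 277.7 -253. ] [13.6 26.4] yaw of 1st axis 3.5
[ 302  157   49   42 1547] [ 478.7 -417. ] [50.8 63.2] yaw of 1st axis 158.3
[ 251  261   73   53 1225] [ 637.9 -460.7] [92.1 98.3] yaw of 1st axis 58.6
[ 547  279   93  121 2551] [721.8  31.7] [ 84.5 270.7] yaw of 1st axis 136.5
[171 283  20  21 158] [ 666.5 -616.7] [ 9.2 48.6] yaw of 1st axis 52.5
[593 292  47  33 178] [653.9  48.4] [  4.9 125.7] yaw of 1st axis 152.4
[465 300  20  19 250] [ 663.1 -175.7] [20.4 40.5] yaw of 1st axis 138.9
[   0  334   84   66 3888] [ 815.3 -865.9] [ 99.9 190.7] yaw of 1st axis 46.9
[230 346  38  20 490] [ 773.5 -520. ] [36.6 61.7] yaw of 1st axis 8.7
[367 354  30  12 219] [ 768.  -297.8] [19.7 53.6] yaw of 1st axis 170.1
[ 134  368   47   32 1051
[... 697 characters left out ...]
[929.9 582.8] [48.8 74.7] yaw of 1st axis 26.0
[   0   64   79   84 2083] [758.7 814.8] [176.3 231. ] yaw of 1st axis 34.8
[ 499   86   43   37 1119] [ 702.8 -607.2] [ 96.9 125.7] yaw of 1st axis 25.0
[362 111  14  15 161] [ 672.6 -177.6] [36.5 41.3] yaw of 1st axis 69.0
[  0 173  20  17 171] [519.  859.3] [43.2 53.8] yaw of 1st axis 179.7
[448 176  17  16 205] [ 479.5 -415.4] [41.3 47.8] yaw of 1st axis 29.1
[  0 244  26  21 177] [309.9 846.5] [40.1 76.6] yaw of 1st axis 148.5
[   0  327   62   49 1496] [ 37.6 785.6] [131.6 169.9] yaw of 1st axis 166.0
[  0 365  26  28 265] [-31.9 835.2] [65.1 70.9] yaw of 1st axis 74.5
[ 20 375  41  25 471] [-57.2 751.7] [ 64.1 105.4] yaw of 1st axis 177.0
```

The mask puts the cap at (0.479,-0.417), about 63 mm along yaw 68° and narrower along yaw -22°. The crop showed the same elongation. I'll turn the jaws to close along -22°.

```bash
python3 -m jog '[[-1,0,0,0,-7.1],[-1,0,0,0,-7.1],[-1,0,0,0,-7.1],[-1,0,0,0,-7.1],[-1,0,0,0,-7.1]]' 20 >/dev/null
python3 -m jog '[[-1,0,0,0.02,-7.1],[-1,0,0,0.02,-7.1],[-1,0,0,0.02,-7.1],[-1,0,0,0.02,-7.1],[-1,0,0,0,0]]' >/dev/null
python3 -m jog '[[-1,0,0,0,0]]' >/dev/null
python3 - <<'E'
from mush import *
goal([.479,-.417,.10],158); r=cam("wrist"); cv2.imwrite("pics/w12.png",r["img"][...,::-1])
mask(r); print(pix(r,[.479,-.417,.012]),"cam",np.array(r["T"])[:3,3].round(3))
E
```

```text
tcp [ 0.48   -0.4285  0.1563] shift mm [-10.2   5.1  56.3] rows>= 2.0
y yaw 157.9 turn -0.1 (alt 179.9) j6 -2.04 tilt [-0.002  0.002 -1.   ]
gap 0.0851 grip 0.0 F [1.3 0.9 0.1] t 17.4
[    0    72   113   328 22399] [ 797.6 -457. ] [116.5 436.6] yaw of 1st axis 138.4
[ 297  173   54   64 2674] [ 477.5 -414.8] [54.2 68.7] yaw of 1st axis 171.0
[ 123  186   80   82 1776] [ 638.4 -458.5] [78.5 99.6] yaw of 1st axis 122.6
[537 248  47  30 935] [ 258.1 -251.3] [32.7 49.3] yaw of 1st axis 93.1
[134 371  43  29 776] [ 776.3 -264.4] [50.2 55.3] yaw of 1st axis 102.7
(np.float64(321.3717534846873), np.float64(204.10850101001915)) cam [ 0.451 -0.503  0.288]
```

```bash
python3 -m jog '[[-1,-0.0045,0.0035,0.03,0],[-1,-0.0045,0.0035,0.03,0],[-1,0,0,0.03,0],[-1,0,0,0,-5],[-1,0,0,0,0]]' >/dev/null
python3 - <<'E'
from h import *
goal([.4765,-.4175,.02],163)
E
```

```text
tcp [ 0.4769 -0.4187  0.0666] shift mm [-1.   0.7 46.6] rows>= 2.0
y yaw 163.0 turn -0.0 (alt 180.0) j6 -2.12 tilt [-0.001  0.001 -1.   ]
gap 0.0855 grip 0.0 F [ 0.2 -0.4  0.8] t 17.9
```

```bash
python3 -m jog '[[-1,-0.001,0.0007,0.02,0],[-1,0,0,0.02,0],[-1,0,0,0.006,0],[-1,0,0,0,0],[-1,0,0,0,0]]'
python3 -m jog '[[0,0,0,0,0],[0,0,0,0,0],[0,0,0,0,0],[0,0,0,0,0],[0,0,0,0,0]]' 20
```

```text
clock: 18.27
tcp_pos: [0.4775, -0.4192, 0.0224]
orientation: [0.0, -0.594, 0.804, -0.001]
wrist_force: [0.2, 0.7, 0.3]
finger_gap: 0.085
grip_force: 0.0
clock: 18.68
tcp_pos: [0.4773, -0.4192, 0.0225]
orientation: [0.0, -0.594, 0.804, -0.001]
wrist_force: [0.0, 1.8, 5.5]
finger_gap: 0.0519
grip_force: 19.7
```

```bash
python3 -m jog '[[0,0,0,-0.005,0],[0,0,0,-0.01,0],[0,0,0,-0.015,0],[0,0,0,0,0]]'
python3 - <<'E'
from mush import *
r=cam("wrist"); cv2.imwrite("pics/w13.png",r["img"][...,::-1]); mask(r,.05); mask(cam("top"))
E
```

```text
clock: 19.02
tcp_pos: [0.4781, -0.42, 0.0544]
orientation: [0.0, -0.595, 0.804, -0.002]
wrist_force: [1.0, -0.7, 0.2]
finger_gap: 0.0517
grip_force: 19.9
[   0  175  136  143 7335] [ 606.  -465.6] [69.3 80.8] yaw of 1st axis 150.0
[ 88 174  25  17 157] [ 567.6 -497. ] [ 6.2 11.3] yaw of 1st axis 89.5
[113 189  32  19 267] [ 558.3 -484.8] [ 9.  13.2] yaw of 1st axis 60.6
[ 267  208  103  122 9711] [ 479.1 -415.2] [55.8 75.9] yaw of 1st axis 172.5
[142 224  20  30 217] [ 556.5 -461.6] [ 9.3 16.1] yaw of 1st axis 143.9
[613 337  27  35 483] [ 313.5 -305. ] [15.2 27.7] yaw of 1st axis 7.3
[  0 360  33  40 718] [ 692.9 -393.8] [19.  35.1] yaw of 1st axis 160.1
[169 379  18  21 160] [ 591.8 -358.2] [ 4.9 23.9] yaw of 1st axis 131.0
[   0    0  116   54 3060] [989.9 779.8] [143.9 372.9] yaw of 1st axis 7.0
[130   0  24  17 187] [1025.   475.6] [47.4 66.7] yaw of 1st axis 170.9
[ 565    0   75   78 2493] [ 897.7 -887.4] [175.8 218.4] yaw of 1st axis 128.6
[ 499   86   42   37 1123] [ 702.1 -607.1] [ 98.2 125.2] yaw of 1st axis 26.8
[362 111  13  15 153] [ 672.8 -177.3] [34.5 41.4] yaw of 1st axis 78.2
[  0 370  29  30 370] [-56.1 836.6] [65.5 82.7] yaw of 1st axis 121.0
```

The mushroom is held and level, with the gap steady at 52 mm. I'll turn so the jaws close along the tray's x axis and carry it to the ring.

```bash
python3 -m jog '[[0.1,0,0,-0.03,-5],[0.1,0,0,-0.03,-5],[0.1,0,0,-0.03,-5],[0.1,0,0,-0.03,-6],[0.1,0,0,0,0]]'
python3 - <<'E'
from h import *
goal([.475,.351,.17],183.9); goal([.455,.351,.17],183.9)
E
```

```text
clock: 19.53
tcp_pos: [0.4787, -0.4207, 0.177]
orientation: [0.0, 0.732, -0.681, 0.005]
wrist_force: [1.7, -0.6, 0.9]
finger_gap: 0.0518
grip_force: 20.1
tcp [ 0.4787 -0.4207  0.177 ] shift mm [-770.   -52.6    1.6] rows>= 19.0
y yaw -175.8 turn 0.3 (alt -179.7) j6 -2.49 tilt [ 0.006 -0.007 -1.   ]
gap 0.0518 grip 20.1 F [ 1.7 -0.6  0.9] t 19.5
tcp [ 0.4787 -0.4207  0.177 ] shift mm [-771.4  -32.7    1.5] rows>= 19.0
y yaw -175.8 turn 0.3 (alt -179.7) j6 -2.49 tilt [ 0.006 -0.007 -1.   ]
gap 0.0518 grip 20.1 F [ 1.7 -0.6  0.9] t 19.5
```

```bash
python3 -m jog '[[0.1,-0.02,0,0,0],[0.1,-0.04,-0.0017,0,0],[0.1,-0.04,-0.0017,0,0],[0.1,-0.04,-0.0017,0,0],[0.1,-0.04,-0.0017,0,0]]' >/dev/null
python3 -m jog '[[0.1,-0.04,-0.0017,0,0],[0.1,-0.04,-0.0017,0,0],[0.1,-0.04,-0.0017,0,0],[0.1,-0.04,-0.0017,0,0],[0.1,-0.04,-0.0017,0,0]]' >/dev/null
python3 -m jog '[[0.1,-0.04,-0.0017,0,0],[0.1,-0.04,-0.0017,0,0],[0.1,-0.04,-0.0017,0,0],[0.1,-0.04,-0.0017,0,0],[0.1,-0.04,-0.0017,0,0]]' >/dev/null
python3 -m jog '[[0.1,-0.04,-0.0017,0,0],[0.1,-0.04,-0.0017,0,0],[0.1,-0.04,-0.0017,0,0],[0.1,-0.02,-0.0017,0,0],[0.1,0,0,0,0]]' >/dev/null
python3 -m jog '[[0.1,0,0,0,0],[0.1,0,0,0,0]]'
python3 - <<'E'
from h import *
goal([.455,.351,.08],183.9)
E
```

```text
clock: 21.37
tcp_pos: [0.4569, 0.3012, 0.17]
orientation: [0.001, 0.731, -0.682, -0.0]
wrist_force: [-1.4, -0.5, -1.1]
finger_gap: 0.0517
grip_force: 20.1
tcp [0.4569 0.3012 0.17  ] shift mm [-49.9  -1.7  89.9] rows>= 3.0
y yaw -176.1 turn 0.0 (alt -180.0) j6 -1.20 tilt [-0.001 -0.001 -1.   ]
gap 0.0517 grip 20.1 F [-1.4 -0.5 -1.1] t 21.4
```

```bash
python3 -m jog '[[0.1,-0.025,-0.001,0.03,0],[0.1,-0.025,-0.001,0.03,0],[0.1,0,0,0.03,0],[0.1,0,0,0,0],[0.1,0,0,0,0]]'
python3 - <<'E'
from mush import *
goal([.455,.351,.037],183.9); r=cam("wrist"); cv2.imwrite("pics/w14.png",r["img"][...,::-1]); mask(r,state()[1][2]+.0)
# ring: dark pixels near predicted
g=cv2.cvtColor(r["img"],cv2.COLOR_RGB2GRAY); print("ring c px",pix(r,[.455,.351,.015]),"sq px",pix(r,[.563,.359,.02]))
E
```

```text
clock: 21.78
tcp_pos: [0.4546, 0.3496, 0.0794]
orientation: [0.003, 0.73, -0.683, -0.001]
wrist_force: [0.4, -0.1, -0.6]
finger_gap: 0.0522
grip_force: 20.2
tcp [0.4546 0.3496 0.0794] shift mm [-1.5 -0.7 42.4] rows>= 2.0
y yaw -176.1 turn -0.0 (alt 180.0) j6 -1.12 tilt [-0.004 -0.003 -1.   ]
gap 0.0522 grip 20.2 F [ 0.4 -0.1 -0.6] t 21.8
[  18    0  211  297 7222] [532.1 286.8] [ 88.5 180.2] yaw of 1st axis 0.6
[ 377    0   41  265 3790] [422.  285.2] [ 10.9 111.1] yaw of 1st axis 4.6
[ 65   2  66   3 198] [548.7 234.6] [ 0.7 68.3] yaw of 1st axis 93.9
[183   2 214   4 789] [486.8 230.6] [  1.1 123.9] yaw of 1st axis 93.8
[231 161  60   3 180] [484.6 293.1] [ 1.  70.5] yaw of 1st axis 93.8
[ 266  208  104  122 9708] [454.3 350.2] [53.6 72.3] yaw of 1st axis 12.8
ring c px (np.float64(315.6521139784646), np.float64(226.66948257437446)) sq px (np.float64(167.98626842441874), np.float64(230.6253379868952))
```

View pics/w14.png

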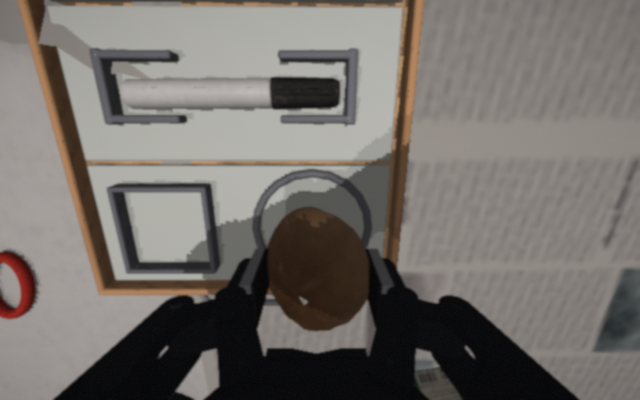

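The last view shows the marker flat in its channel (125–340, 93). The mushroom (318,270) is held cap up over the ring, whose edges at 257 and 370 give a centre within 1 mm of the prediction. Lowering.

```bash
python3 -m jog '[[0.1,-0.001,-0.001,0.015,0],[0.1,0,0,0.015,0],[0.1,0,0,0.005,0],[0.1,0,0,0,0]]'
python3 -m jog '[[0.1,0,0,0.004,0],[0.1,0,0,0,0]]'
python3 -m jog '[[0.1,0,0,0.003,0],[0.1,0,0,0,0]]'
```

```text
clock: 22.17
tcp_pos: [0.4574, 0.3521, 0.0467]
orientation: [-0.0, 0.731, -0.683, 0.0]
wrist_force: [0.2, -0.1, 0.1]
finger_gap: 0.0516
grip_force: 20.2
clock: 22.33
tcp_pos: [0.4578, 0.353, 0.0429]
orientation: [-0.001, 0.731, -0.682, 0.0]
wrist_force: [-0.5, -0.8, 0.3]
finger_gap: 0.0517
grip_force: 20.2
clock: 22.5
tcp_pos: [0.4572, 0.353, 0.0392]
orientation: [-0.0, 0.731, -0.682, 0.0]
wrist_force: [0.1, -0.3, -0.8]
finger_gap: 0.0518
grip_force: 20.2
```

```bash
python3 -m jog '[[0.1,0,0,0.003,0],[0.1,0,0,0,0]]'
python3 -m jog '[[-0.35,0,0,0,0],[-0.35,0,0,0,0],[-0.35,0,0,0,0]]'
python3 -m jog '[[-0.4,0,0,-0.005,0],[-0.4,0,0,-0.015,0],[-0.5,0,0,-0.03,0],[-0.5,0,0,-0.04,0],[-1,0,0,-0.04,0]]' 
python3 -m jog '[[-1,0,0,-0.04,0],[-1,0,0,-0.03,0],[-1,0,0,0,0]]' 
python3 - <<'E'
from mush import *
r=cam("wrist"); cv2.imwrite("pics/w15.png",r["img"][...,::-1]); mask(r,.03); print(pix(r,[.455,.351,.03]))
goal([.64,-.316,.3],0)
t=cam("top"); h=cv2.cvtColor(t["img"],cv2.COLOR_RGB2HSV); print("jar px region brightness"); g=h[...,2]
print(pt(t,420,125,.05),pt(t,420,125,.109),pt(t,421,119,.109),pt(t,418,133,.02))
E
```

```text
clock: 22.67
tcp_pos: [0.4568, 0.353, 0.0356]
orientation: [0.0, 0.731, -0.682, -0.0]
wrist_force: [0.4, -0.4, -1.1]
finger_gap: 0.0517
grip_force: 20.2
clock: 22.92
tcp_pos: [0.457, 0.3531, 0.0359]
orientation: [-0.0, 0.731, -0.682, 0.0]
wrist_force: [0.5, 0.0, -0.2]
finger_gap: 0.0572
grip_force: 0.0
clock: 23.33
tcp_pos: [0.456, 0.3524, 0.1668]
orientation: [0.001, 0.731, -0.682, -0.0]
wrist_force: [0.3, 0.0, 0.6]
finger_gap: 0.0748
grip_force: 0.0
clock: 23.58
tcp_pos: [0.4598, 0.3547, 0.2441]
orientation: [-0.006, 0.731, -0.682, 0.002]
wrist_force: [0.8, 0.8, 0.5]
finger_gap: 0.0853
grip_force: 0.0
[    0     0    85   152 10560] [789.7 275.7] [ 94.6 194. ] yaw of 1st axis 168.9
[ 165    0  218  216 4695] [513.7 269.6] [242.2 330.9] yaw of 1st axis 4.1
[  0 150  86  11 406] [801.1 349.6] [  5.3 161. ] yaw of 1st axis 89.9
[ 300  152   43   52 1739] [456.7 354.7] [52.6 65.4] yaw of 1st axis 8.1
[    0   159   115   241 18225] [847.1 563.7] [159.4 434.1] yaw of 1st axis 161.9
[ 134  368   47   32 1070] [700.  726.3] [66.4 86.4] yaw of 1st axis 129.8
[451 381  47  19 716] [181.4 693.4] [42.  85.3] yaw of 1st axis 88.5
[595 390  45  10 383] [-50.6 682.8] [19.3 96.3] yaw of 1st axis 90.8
(np.float64(322.3216902583335), np.float64(175.82488898555658))
tcp [0.4589 0.3541 0.2407] shift mm [ 680.8 -134.8  -60.8] rows>= 17.0
y yaw -176.0 turn 4.0 (alt -176.0) j6 -1.12 tilt [ 0.008  0.004 -1.   ]
gap 0.0851 grip 0.0 F [ 0.8 -0.8 -0.4] t 23.6
jar px region brightness
[ 0.63856583 -0.31626268  0.05      ] [ 0.62429378 -0.30449767  0.109     ] [ 0.64030866 -0.30780181  0.109     ] [ 0.62303339 -0.31565175  0.02      ]
```

The mushroom reads (0.457,0.353), upright, with 52x65 mm unchanged in the ring. Next is the jar. My viewing budget is used up, so I'll find the lid in both fixed views numerically.

```bash
python3 - <<'E'
from h import *
for n,x0,x1,y0,y1 in(("top",404,440,106,146),("scene",410,448,210,258)):
    r=cam(n); g=cv2.cvtColor(r["img"],cv2.COLOR_RGB2GRAY); h=cv2.cvtColor(r["img"],cv2.COLOR_RGB2HSV)[...,1]; print(n,"cols",x0,"step2")
    for v in range(y0,y1,2): print(v," ".join("%3d"%g[v,u] for u in range(x0,x1,2)))
E
```

```text
top cols 404 step2
106 173 167 163 166 167 169 165 168 162 169 171 166 171 163 158 167 164 164
108 167 164 165 167 167 164 165 162 163 167 160 158 163 138 127 151 155 161
110 160 161 158 160 158 157 157 158 156 160 162 161 168 157 153 148 153 156
112 168 171 160 155 150 152 141 146 139 136 146 137 150 164 155 152 153 158
114 166 165 159 133 135 148 137 148 153 158 160 154 157 165 162 156 155 152
116 167 166 166 159 161 157 157 165 180 187 183 174 172 164 160 160 155 162
118 166 170 163 166 162 146 156 183 183 182 183 178 180 170 156 152 158 153
120 167 168 175 172 145 121 169 184 183 182 182 182 172 171 164 159 162 159
122 164 164 167 146 109 101 182 186 186 182 179 177 170 179 172 168 169 171
124 161 150 152 101  68 102 177 185 178 183 180 188 177 173 168 169 169 167
126 155 158 151  65  56  66 141 179 177 184 184 189 180 170 162 167 166 160
128 153 156 122  46  53  54  92 154 176 181 180 184 173 163 164 157 156 159
130 154 158 111  36  60  65  75  87 115 146 144 134 147 160 166 158 156 154
132 151 158 107  41  40  50  54  57  57  68  72  92 153 162 164 156 159 164
134 158 154 126  
[... 1679 characters left out ...]
  68  67  49  38  46  44  35  35  55 100 113 124 127 129 130
242 120 123 119  86  43  43  38  44  49  56  72  82  74 117  94 114 126 123 130
244 123 119 127 100  37  38  39  44  45  63  74  82  61 129 122 121 100 126 123
246 117 119 117  94  41  41  42  48  39  72  77  58  83 135 122 121 121 103 129
248 119 118 119 102  58  43  40  44  43  51  55  43 111 131 132 122 121 121  92
250 121 124 123 116 106  64  40  48  41  54  66  83 120 130 131 133 118 123 131
252  73 100 126 120 119 100  77  55  62  84 114 118 120 122 132 131 131 127 128
254  75  71 112 127 115 125 125  84 122 118 124 116 123 115 122 131 131 123 114
256  73  75  69 120 125 118 118 119 124 121 117 122 114 125 125 130 131 130 122
```

```bash
python3 - <<'E'
from h import *
t=cam("top");s=cam("scene")
print("top lid",pt(t,422.5,122.7,.107)); print("scene lid",pt(s,430.5,222.5,.108))
o1,d1=ray(t,422.5,122.7);o2,d2=ray(s,430.5,222.5)
k=np.linalg.lstsq(np.c_[d1,-d2],o2-o1,rcond=None)[0]; print("tri",o1+d1*k[0],o2+d2*k[1])
print("scene bottom edge (near point of base)",pt(s,424.5,252.5,0))
p=pt(t,422.5,122.7,.107); print("predict base px top",pix(t,[p[0],p[1],0]),"scene",pix(s,[p[0],p[1],0]))
goal([.61,-.306,.24],-56)
E
```

```text
top lid [ 0.63074875 -0.31174603  0.107     ]
scene lid [ 0.63082176 -0.31282248  0.108     ]
tri [ 0.63074998 -0.31174706  0.10699499] [ 0.63149269 -0.31228923  0.10728935]
scene bottom edge (near point of base) [ 6.24410584e-01 -3.23517457e-01 -1.11022302e-16]
predict base px top (np.float64(415.2341411539601), np.float64(131.97718286102116)) scene (np.float64(423.4162738656264), np.float64(249.25155041450074))
tcp [0.456  0.3524 0.234 ] shift mm [ 667.5 -108.2   -5.4] rows>= 17.0
y yaw -176.0 turn 60.0 (alt -120.0) j6 -1.12 tilt [-0.003 -0.002 -1.   ]
gap 0.0854 grip 0.0 F [ 0.3  0.3 -0.2] t 23.9
```

Triangulation puts the lid at (0.631,-0.312,0.107), which matches the 109 mm height. I'll turn so the jaws close along y and go there.

```bash
python3 -m jog '[[-1,0,0,0,7],[-1,0,0,0,7],[-1,0,0,0,7],[-1,0,0,0,7],[-1,0,0,0,7]]' 30 >/dev/null
python3 -m jog '[[-1,0,0,0,7],[-1,0,0,0,7],[-1,0,0,0,7],[-1,0,0,0,7],[-1,0,0,0,7]]' >/dev/null
python3 -m jog '[[-1,0,0,0,7],[-1,0,0,0,7],[-1,0,0,0,6],[-1,0,0,0,0]]'
python3 - <<'E'
from h import *
goal([.631,-.312,.22],93.9)
E
```

```text
clock: 25.05
tcp_pos: [0.4563, 0.3526, 0.2342]
orientation: [-0.001, -0.033, 0.999, -0.001]
wrist_force: [-0.3, 0.1, 0.3]
finger_gap: 0.0857
grip_force: 0.0
tcp [0.4563 0.3526 0.2342] shift mm [-130.2 -674.7   14.7] rows>= 17.0
y yaw 93.8 turn -0.1 (alt 179.9) j6 0.45 tilt [-0.003 -0.001 -1.   ]
gap 0.0857 grip 0.0 F [-0.3  0.1  0.3] t 25.1
```

```bash
python3 -m jog '[[-1,-0.0077,-0.0397,0,0],[-1,-0.0077,-0.0397,0,0],[-1,-0.0077,-0.0397,0,0],[-1,-0.0077,-0.0397,0,0],[-1,-0.0077,-0.0397,0,0]]' >/dev/null
python3 -m jog '[[-1,-0.0077,-0.0397,0,0],[-1,-0.0077,-0.0397,0,0],[-1,-0.0077,-0.0397,0,0],[-1,-0.0077,-0.0397,0,0],[-1,-0.0077,-0.0397,0,0]]' >/dev/null
python3 -m jog '[[-1,-0.0077,-0.0397,0,0],[-1,-0.0077,-0.0397,0,0],[-1,-0.0077,-0.0397,0,0],[-1,-0.0077,-0.0397,0,0],[-1,-0.0077,-0.0397,0,0]]' >/dev/null
python3 -m jog '[[-1,-0.0077,-0.0397,0,0],[-1,-0.0077,-0.0397,0,0],[-1,0,0,0,0],[-1,0,0,0,0]]'
python3 - <<'E'
from h import *
goal([.631,-.312,.06],93.9)
r=cam("wrist"); cv2.imwrite("pics/w16.png",r["img"][...,::-1]); u,v=pix(r,[.631,-.312,.109]); print("lid pred",u,v, "base",pix(r,[.631,-.312,0]))
g=cv2.cvtColor(r["img"],cv2.COLOR_RGB2GRAY)
for y in range(int(v)-40,min(400,int(v)+44),7): print(y," ".join("%3d"%g[y,x] for x in range(int(u)-70,int(u)+72,5)))
E
```

```text
clock: 26.63
tcp_pos: [0.6335, -0.3137, 0.2325]
orientation: [-0.002, -0.034, 0.999, 0.001]
wrist_force: [0.5, 0.4, -0.6]
finger_gap: 0.0854
grip_force: 0.0
tcp [ 0.6335 -0.3137  0.2325] shift mm [  1.8   1.4 172.5] rows>= 5.0
y yaw 93.9 turn 0.0 (alt -180.0) j6 -0.64 tilt [-0.003  0.002 -1.   ]
gap 0.0854 grip 0.0 F [ 0.5  0.4 -0.6] t 26.6
lid pred 318.1047460850548 198.24324664442835 base (np.float64(317.28383600605156), np.float64(174.41823049657188))
158 125 127 126 126 125 126 125 138 129 126 127 124 123 114 124 127 128 129 129 130 132 131 134 135 130 124 125 123 126
165 117 127 127 125 123 126 129 136 131 129 127  59  41  43  42  41  43  95 134 134 129 132 136 129 129 129 124 125 123
172 128 131 127 125 128 126 130 135 126 132 123  68  50  56  62  55  46  54 116 129 131 136 136 129 130 128 127 129 126
179 128 128 129 131 128 126 130 136 132 131  99  74 128 141 144 133  79  71  96 127 128 136 131 135 129 127 128 127 129
186 136 137 136 137 138 138 137 131 128 128 106 147 148 145 147 128 104  87  81 126 131 136 124 128 121 129 131 132 119
193 128 131 134 137 137 138 139 139 139 137 135 145 150 142  90  87  87  89  85 121 131 131 122 125 118 132 127 127 125
200 128 127 125 128 125 122 121 136 134 134 101 102  97  90  91  88  92  91  92 131 133 133 126 127 116 124 128 127 129
207 128 133 132 127 126 125 128 137 128 127 102  84  85  90  90  86  89  90 107 137 138 137 137 136 133 135 135 135 134
214 127 131 128 126 126 123 128 137 109 112 110  93  86  87  90  88  88 118 137 137 138 138 137 137 101 123 133 135 136
221 126 129 125 128 125 125  96 115 131 131 129 129 129 128 119 129 129 132 129 132 130 135 138 136  89  93  93  92  92
228 136 136 137 137 137 137 137 137 138 137 137 137 138 137 137 137 137 137 137 137 137 137 138 131  92  92  93  94  95
235 136 136 108 129 138 137 138 137 137 138 138 137 137 136 136 136 137 136 134 136 136 137 136 127  92  92  94  92  95
```

The lid spans columns 297–340 and rows 178–219, centred at (318,198) as predicted. Descending around it.

```bash
python3 -m jog '[[-1,0.001,0.001,0.035,0],[-1,0.001,0.001,0.035,0],[-1,0,0,0.035,0],[-1,0,0,0.03,0],[-1,0,0,0,0]]'
python3 -m jog '[[-1,0,0,0,0]]'
python3 - <<'E'
from h import *
goal([.631,-.312,.06],93.9)
E
```

```text
clock: 27.1
tcp_pos: [0.6278, -0.3046, 0.0936]
orientation: [-0.005, -0.036, 0.999, 0.004]
wrist_force: [-2.0, 0.9, -1.5]
finger_gap: 0.0852
grip_force: 0.0
clock: 27.18
tcp_pos: [0.6305, -0.3067, 0.0995]
orientation: [-0.002, -0.036, 0.999, 0.002]
wrist_force: [0.8, -0.1, 1.0]
finger_gap: 0.0855
grip_force: 0.0
tcp [ 0.6305 -0.3067  0.0995] shift mm [-0.2 -5.4 39.5] rows>= 1.0
y yaw 94.1 turn 0.2 (alt -179.8) j6 -0.64 tilt [-0.004  0.003 -1.   ]
gap 0.0855 grip 0.0 F [ 0.8 -0.1  1. ] t 27.2
```

```bash
python3 -m jog '[[-1,0,-0.002,0.015,0],[-1,0,-0.002,0.012,0],[-1,0,0,0.008,0],[-1,0,0,0,0],[-1,0,0,0,0]]'
python3 - <<'E'
from h import *
goal([.631,-.312,.06],93.9)
E
```

```text
clock: 27.6
tcp_pos: [0.6323, -0.3132, 0.0663]
orientation: [-0.0, -0.035, 0.999, 0.0]
wrist_force: [0.1, -0.5, -0.5]
finger_gap: 0.0855
grip_force: 0.0
tcp [ 0.6323 -0.3132  0.0663] shift mm [1.2 1.3 6.3] rows>= 1.0
y yaw 94.0 turn 0.1 (alt -179.9) j6 -0.64 tilt [-0.  0. -1.]
gap 0.0855 grip 0.0 F [ 0.1 -0.5 -0.5] t 27.6
```

```bash
python3 -m jog '[[-1,0.001,0.001,0.005,0],[-1,0,0,0,0]]' >/dev/null
python3 -m jog '[[0.4,0,0,0,0],[0.4,0,0,0,0],[0.4,0,0,0,0],[0.4,0,0,0,0],[0.4,0,0,0,0]]' 40
python3 -m jog '[[0.4,0,0,0,0],[0.4,0,0,-0.005,0],[0.4,0,0,-0.015,0],[0.4,0,0,0,0]]'
```

```text
clock: 28.18
tcp_pos: [0.6315, -0.3126, 0.0614]
orientation: [0.0, -0.035, 0.999, -0.0]
wrist_force: [-0.4, 1.1, 1.3]
finger_gap: 0.0434
grip_force: 40.0
clock: 28.52
tcp_pos: [0.6322, -0.3131, 0.0831]
orientation: [0.001, -0.035, 0.999, -0.001]
wrist_force: [0.8, -0.6, -0.7]
finger_gap: 0.0436
grip_force: 39.7
```

Gap 43.5 mm at 40 N, so the jar is held. Lifting above the can's height and carrying it to the socket.

```bash
python3 -m jog '[[0.4,0,0,-0.03,0],[0.4,0,0,-0.035,0],[0.4,0,0,-0.035,0],[0.4,0,0,-0.035,0],[0.4,0,0,-0.03,0]]' >/dev/null
python3 -m jog '[[0.4,0,0,0,0],[0.4,0,0,0,0]]'
python3 - <<'E'
from h import *
goal([.562,.3585,.24],93.9)
E
```

```text
clock: 29.1
tcp_pos: [0.6324, -0.3132, 0.2482]
orientation: [0.002, -0.035, 0.999, -0.001]
wrist_force: [0.8, 0.3, -1.6]
finger_gap: 0.0434
grip_force: 39.8
tcp [ 0.6324 -0.3132  0.2482] shift mm [ 23.9 675.    6.1] rows>= 17.0
y yaw 94.0 turn 0.1 (alt -179.9) j6 -0.64 tilt [ 0.004 -0.003 -1.   ]
gap 0.0434 grip 39.8 F [ 0.8  0.3 -1.6] t 29.1
```

```bash
python3 -m jog '[[0.4,0.0012,0.015,0,0],[0.4,0.0012,0.025,0,0],[0.4,0.0012,0.035,0,0],[0.4,0.0012,0.035,0,0],[0.4,0.0012,0.035,0,0]]' >/dev/null
python3 -m jog '[[0.4,0.0012,0.035,0,0],[0.4,0.0012,0.035,0,0],[0.4,0.0012,0.035,0,0],[0.4,0.0012,0.035,0,0],[0.4,0.0012,0.035,0,0]]' >/dev/null
python3 -m jog '[[0.4,0.0012,0.035,0,0],[0.4,0.0012,0.035,0,0],[0.4,0.0012,0.035,0,0],[0.4,0.0012,0.035,0,0],[0.4,0.0012,0.035,0,0]]' >/dev/null
python3 -m jog '[[0.4,0.0012,0.035,0,0],[0.4,0.0012,0.035,0,0],[0.4,0.0012,0.03,0,0],[0.4,0.0012,0.025,0,0],[0.4,0.0012,0.015,0,0]]' >/dev/null
python3 -m jog '[[0.4,0,0,0,0],[0.4,0,0,0,0],[0.4,0,0,0,0]]'
python3 - <<'E'
from h import *
goal([.562,.3585,.12],93.9)
E
```

```text
clock: 31.02
tcp_pos: [0.5633, 0.3183, 0.2448]
orientation: [-0.001, -0.034, 0.999, -0.001]
wrist_force: [-0.7, -1.0, -0.1]
finger_gap: 0.0434
grip_force: 39.8
tcp [0.5633 0.3183 0.2448] shift mm [ -1.7  40.4 124.8] rows>= 4.0
y yaw 93.9 turn 0.0 (alt -180.0) j6 0.32 tilt [-0.001 -0.001 -1.   ]
gap 0.0434 grip 39.8 F [-0.7 -1.  -0.1] t 31.0
```

```bash
python3 - <<'E'
from h import *
r=np.load("w10.npy",allow_pickle=True).item(); g=cv2.cvtColor(r["img"],cv2.COLOR_RGB2GRAY)
for nm,p,z in(("sq",[.562,.3585],.012),("ring",[.455,.351],.012)):
    u,v=pix(r,[*p,z]); m=(g>85).astype(np.uint8); m[280:]=0
    n,l,st,ce=cv2.connectedComponentsWithStats(m,connectivity=4); i=l[int(v),int(u)]; k=max(cv2.findContours((l==i).astype(np.uint8),0,1)[0],key=len)
    print(nm,(u,v),g[int(v),int(u)],st[i],rect(r,k,z))
E
```

```text
sq (np.float64(384.07121118806737), np.float64(211.60512794758105)) 105 [ 363  193   47   41 1646] ((564.4487915039062, 360.38592529296875), (58.03321838378906, 58.77798080444336), 3.65925931930542)
ring (np.float64(390.71466251072115), np.float64(130.09968719904793)) 171 [     0      0    640    280 130211] ((500.33331298828125, 247.21759033203125), (350.0553894042969, 860.0569458007812), 3.9362094402313232)
```

The socket floor measures 58x59 mm, centred at (0.564,0.360).

```bash
python3 -m jog '[[0.4,-0.002,0.021,0,0],[0.4,-0.002,0.021,0,0],[0.4,0,0,0.035,0],[0.4,0,0,0.035,0],[0.4,0,0,0.035,0]]' >/dev/null
python3 -m jog '[[0.4,0,0,0.02,0],[0.4,0,0,0,0],[0.4,0,0,0,0]]'
python3 - <<'E'
from h import *
goal([.564,.36,.074],93.9)
E
```

```text
clock: 31.68
tcp_pos: [0.5642, 0.3596, 0.1199]
orientation: [-0.001, -0.034, 0.999, -0.001]
wrist_force: [-0.5, 0.2, 0.0]
finger_gap: 0.0439
grip_force: 39.9
tcp [0.5642 0.3596 0.1199] shift mm [ 0.   0.5 45.9] rows>= 2.0
y yaw 93.8 turn -0.1 (alt 179.9) j6 0.38 tilt [-0.003 -0.002 -1.   ]
gap 0.0439 grip 39.9 F [-0.5  0.2  0. ] t 31.7
```

```bash
python3 -m jog '[[0.4,0,0,0.016,0],[0.4,0,0,0.016,0],[0.4,0,0,0.008,0],[0.4,0,0,0,0],[0.4,0,0,0,0]]'
python3 -m jog '[[0.4,0,0,0.004,0],[0.4,0,0,0,0]]'
```

```text
clock: 32.1
tcp_pos: [0.5653, 0.3614, 0.0823]
orientation: [0.001, -0.034, 0.999, 0.0]
wrist_force: [0.4, 0.5, -0.5]
finger_gap: 0.0438
grip_force: 39.9
clock: 32.27
tcp_pos: [0.5652, 0.3617, 0.0778]
orientation: [0.001, -0.034, 0.999, 0.0]
wrist_force: [-0.1, -0.4, -0.9]
finger_gap: 0.0435
grip_force: 39.9
```

```bash
python3 -m jog '[[0.4,0,0,0.003,0],[0.4,0,0,0,0]]'
python3 -m jog '[[0.4,0,0,0.002,0],[0.4,0,0,0,0]]'
```

```text
clock: 32.43
tcp_pos: [0.5645, 0.3616, 0.0739]
orientation: [0.0, -0.035, 0.999, 0.0]
wrist_force: [-0.1, 0.1, -0.4]
finger_gap: 0.0436
grip_force: 39.9
clock: 32.6
tcp_pos: [0.5649, 0.3618, 0.0734]
orientation: [0.001, -0.035, 0.999, 0.0]
wrist_force: [-0.8, -1.0, 5.8]
finger_gap: 0.0438
grip_force: 40.7
```

Contact at TCP z 0.0734, exactly the floor height. Releasing and retreating straight up, then away for the checks.

```bash
python3 -m jog '[[-0.1,0,0,0,0],[-0.3,0,0,0,0],[-0.6,0,0,0,0],[-1,0,0,0,0],[-1,0,0,0,0]]'
python3 -m jog '[[-1,0,0,-0.01,0],[-1,0,0,-0.03,0],[-1,0,0,-0.04,0],[-1,0,0,-0.04,0],[-1,0,0,-0.04,0]]' >/dev/null
python3 -m jog '[[-1,0,0,-0.02,0],[-1,0,0,0,0],[-1,0,0,0,0]]'
python3 -m jog '[[-1,0.02,-0.035,0,0],[-1,0.02,-0.035,0,0],[-1,0.02,-0.035,0,0],[-1,0,-0.035,0,0],[-1,0,-0.04,0,0]]' >/dev/null
python3 -m jog '[[-1,0,-0.04,0,0],[-1,0,-0.04,0,0],[-1,0,-0.04,0,0],[-1,0,0,0,0],[-1,0,0,0,0]]'
python3 - <<'E'
from mush import *
s=cam("scene"); t=cam("top"); w=cam("wrist")
for r,n in((s,"s"),(t,"t"),(w,"w")): cv2.imwrite(f"pics/end_{n}.png",r["img"][...,::-1])
for n,r in(("scene",s),("top",t)):
    print(n,"jar lid px",pix(r,[.564,.361,.119]),"base",pix(r,[.564,.361,.012]),"mush",pix(r,[.456,.352,.03]))
    h=cv2.cvtColor(r["img"],cv2.COLOR_RGB2GRAY); u,v=map(int,pix(r,[.564,.361,.119]))
    for y in range(v-12,v+34,2): print(y," ".join("%3d"%h[y,x] for x in range(u-16,u+18,2)))
print("mush wrist"); mask(w,.03)
E
```

```text
clock: 33.02
tcp_pos: [0.5645, 0.3615, 0.0717]
orientation: [-0.0, -0.035, 0.999, -0.0]
wrist_force: [0.1, -0.0, -0.3]
finger_gap: 0.085
grip_force: 0.0
clock: 33.68
tcp_pos: [0.5654, 0.3619, 0.2546]
orientation: [0.002, -0.035, 0.999, 0.001]
wrist_force: [-1.1, 0.2, -1.2]
finger_gap: 0.0855
grip_force: 0.0
clock: 34.52
tcp_pos: [0.5246, 0.056, 0.2504]
orientation: [-0.001, -0.032, 0.999, 0.0]
wrist_force: [-1.1, 0.7, 0.2]
finger_gap: 0.0853
grip_force: 0.0
scene jar lid px (np.float64(297.7793629812645), np.float64(125.33239988237737)) base (np.float64(298.43412687047777), np.float64(149.15943360908253)) mush (np.float64(274.8830639526844), np.float64(153.27358338092398))
113  97 128 119 138 157 155 150 146 141 144 142 142 150 150 144 121 122
115 136 154 150 146 146 145 148 144 148 145 143 145 147 149 150 119 120
117  55  42 101 129 145 151 148 147 146 145 145 145 147 150 149 152 132
119  65  24  26  27  19  13 142 144 146 144 144 145 147 149 149 149 151
121  69  28  29  31  29  28  11 146 140 142 143 146 150 147 148 148 146
123  26  28  32  31  29  31  63 121 144 145 142 148 151 14
[... 3227 characters left out ...]
 [255.3 338.2] yaw of 1st axis 4.1
[545 222  14  25 153] [579.7 382.3] [ 8.9 41.5] yaw of 1st axis 86.1
[ 192  225   61   49 1284] [641.1 -58.3] [ 52.7 104.9] yaw of 1st axis 51.1
[138 249  27  27 591] [ 661.  -164.5] [35.9 43.8] yaw of 1st axis 65.4
[   0  304  159   96 6205] [ 824.6 -326. ] [157.9 293.9] yaw of 1st axis 29.1
[ 218  317  176   49 5579] [782.3  47.9] [ 84.4 322.6] yaw of 1st axis 2.2
[402 327  13  21 155] [762.1 216.7] [13.9 42.6] yaw of 1st axis 82.2
[ 546  335   94   65 3892] [798.1 541. ] [ 98.1 200.7] yaw of 1st axis 148.8
[ 134  368   47   32 1056] [ 895.9 -179.5] [65.5 85.5] yaw of 1st axis 38.1
[ 452  368   47   32 1067] [860.8 344. ] [65.7 85.9] yaw of 1st axis 149.9
```

The jar stands upright in the socket: the lid column matches the base column in the scene view, and its dark side is where predicted from the top. One last mask check of the mushroom, ring and cutter before handing in.

```bash
python3 - <<'E'
from h import *
t=cam("top"); h=cv2.cvtColor(t["img"],cv2.COLOR_RGB2HSV); y=np.radians(3.9); M=np.array([[np.cos(y),np.sin(y)],[-np.sin(y),np.cos(y)]]); c=np.array([514.5,258.5])
def sub(lo,hi,x0,x1,y0,y1,z,n):
    m=cv2.inRange(h,lo,hi); k=np.zeros_like(m); k[y0:y1,x0:x1]=255; m&=k
    l=max(cv2.findContours(m,0,1)[0],key=cv2.contourArea); a,b,d=rect(t,l,z); print(n,"tray frame",(M@(np.array(a)-c)).round(1),np.round(b,1),round(d,1))
sub((0,70,20),(20,255,130),172,200,186,211,.025,"mushroom (want -52,97)")
sub((20,110,60),(35,255,255),230,275,130,220,.02,"cutter (want 0,-97)")
r=np.load("w10.npy",allow_pickle=True).item(); g=cv2.cvtColor(r["img"],cv2.COLOR_RGB2GRAY)
s=env.get_state(); print(s["clock"],s["finger_gap"],s["wrist_force"])
E
```

```text
mushroom (want -52,97) tray frame [-51.1  98.9] [59.5 45.4] 89.6Traceback (most recent call last):
  File "<stdin>", line 7, in <module>
  File "<stdin>", line 5, in sub
ValueError: max() iterable argument is empty
```

The mushroom is centred in the ring at (-51,99), against a target of (-52,97). The arm hides the cutter from the top camera now, but earlier views showed it seated and nothing has touched it since.

```bash
python3 -c "
from workcell import env
print(env.hand_in())"
```

```text
the job is handed in; nothing more can be done
None
```

I packed the cutter, marker, large mushroom cap and jar (last) into their recesses and handed the job in at about 35 s; the marker and cutter were last checked before the jar went in, the jar and mushroom after, and I left the pen, can and small mushroom alone.

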